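Load template blanks into the filing clip

TASK

Open the sprung jaw of the filing clip, then bring every template blank from the rack and lay each flat in a bay of its own on the clip's rest, its far end under the open jaw and its near end sticking out over the front; the blanks lie too low between the rails to be gripped, so slide each one out over the rack's front edge first. When all of them lie there, snap the jaw shut so that it clamps them, and leave the mug and the tin can alone.

Things in the scene. Friction and masses are not known exactly. Their poses are not given: they have to be found in the camera images.
- rack: fixed wooden rack, 240 x 240 mm, origin at the centre of its underside on the table; -x is its front, open, towards the robot (front edge x = -120 mm, free air under an overhang). 4 lanes along x, 40 mm wide, centres y = +84, +28, -28, -84 mm, floor z = 60 mm. Rails 16 mm wide beside the lanes and a back rail (inner face x = +114) rise 7 mm above the lane floor, so blanks cannot be gripped in it
- clip: fixed filing clip; origin at the centre of its underside on the table, -x is its front (robot side). Flat rest, z = 60 mm, x = -105 to +36 mm (8 mm high back stop there), y = -123 to +123, split by wooden ribs 7 mm high (x = -103 to -5) into 4 bays 46 mm wide at y = +93, +31, -31, -93. In front of x = -105 is free air (base 14 mm high to x = -112). Jaw hinge along y at x = +56, z = 76
- jaw (a joint): jaw angle in rad: 0 shut on the bare rest, about 0.08 shut on 5 mm blanks, 1.2 wide open. Over-centre spring: below 0.6 it pulls shut, above 0.6 it holds wide open. Pushing the knob away from the robot (clip +x) opens it, towards the robot shuts it; about 4 N at the knob starts it, past 0.6 it snaps over by itself
- knob (a point): centre of the red ball knob, 24 mm across, on the jaw's lever: a 12 mm round bar, 80 mm from hinge axis to knob, at clip y = 0. Jaw shut: leans to clip -x, knob at clip x = +11, z = 142 mm; open: leans to +x, knob at x = +101, z = 142 mm
- lip (a point): middle of the jaw's rubber lip (bar 236 mm long along y, 8 mm thick), at its lower face. Shut it meets the rest at clip x = +3 to +11 mm; open it stands 56 mm above the rest at clip x = +22 mm and behind, its top 130 mm above the table, so slide blanks in under it from the front rather than straight down
- bay_1 (a point): where the centre of a blank's underside belongs in one of the four white painted bays of the rest (clip x = -55, y = +93, z = 60 mm): the blank then reaches 23 mm past the middle of the jaw's lip and its near end overhangs the rest's front by 35 mm; axes parallel to the clip's
- bay_2 (a point): where the centre of a blank's underside belongs in one of the four white painted bays of the rest (clip x = -55, y = +31, z = 60 mm): the blank then reaches 23 mm past the middle of the jaw's lip and its near end overhangs the rest's front by 35 mm; axes parallel to the clip's
- bay_3 (a point): where the centre of a blank's underside belongs in one of the four white painted bays of the rest (clip x = -55, y = -31, z = 60 mm): the blank then reaches 23 mm past the middle of the jaw's lip and its near end overhangs the rest's front by 35 mm; axes parallel to the clip's
- bay_4 (a point): where the centre of a blank's underside belongs in one of the four white painted bays of the rest (clip x = -55, y = -93, z = 60 mm): the blank then reaches 23 mm past the middle of the jaw's lip and its near end overhangs the rest's front by 35 mm; axes parallel to the clip's
- plate_1 (a point): centre (half-way up) of a flat metal template blank, aluminium, silver-grey, 170 mm long (x), 34 mm wide (y), 5 mm thick (z), about 0.08 kg, the same either way round and either side up, small dark rivets near its ends; starts flat in a lane of the rack, its near end 5 to 20 mm behind the front edge. May be absent
- plate_2 (a point): centre (half-way up) of a flat metal template blank, copper, reddish, 170 mm long (x), 34 mm wide (y), 5 mm thick (z), about 0.08 kg, the same either way round and either side up, small dark rivets near its ends; starts flat in a lane of the rack, its near end 5 to 20 mm behind the front edge. May be absent
- plate_3 (a point): centre (half-way up) of a flat metal template blank, painted blue, 170 mm long (x), 34 mm wide (y), 5 mm thick (z), about 0.08 kg, the same either way round and either side up, small dark rivets near its ends; starts flat in a lane of the rack, its near end 5 to 20 mm behind the front edge. May be absent
- plate_4 (a point): centre (half-way up) of a flat metal template blank, painted green, 170 mm long (x), 34 mm wide (y), 5 mm thick (z), about 0.08 kg, the same either way round and either side up, small dark rivets near its ends; starts flat in a lane of the rack, its near end 5 to 20 mm behind the front edge. May be absent
- blank_1: the same blank as plate_1, origin at the centre of its underside
- blank_2: the same blank as plate_2, origin at the centre of its underside
- blank_3: the same blank as plate_3, origin at the centre of its underside
- blank_4: the same blank as plate_4, origin at the centre of its underside
- mug: white mug, 79 mm wide, 89 mm high, loose bystander; origin at the centre of its underside
- tin_can: open tin can, 75 mm across, 100 mm high, loose bystander; origin at the centre of its underside
Mind the look-alikes: they are no part of the job. Of the things like the blank_2, leave any that is purple; of the rest the larger one is meant.

How it is judged:
By the outcome, as a careful person would: the job done as asked, in the order asked, and still so for the second after the job is handed in, with the robot touching nothing.
Of blank_1, blank_2, blank_3, blank_4 only 3 to 4 are there at a start; the rules pass over those that are not, and their reading is None.
At some moment in a run one of blank_1, blank_2, blank_3, blank_4 may be knocked a few centimetres aside while the robot is not near it.
Once in a run the grip may slacken for a moment while it holds something.
It also fails if it takes over 210 s, if anything falls off the work surface, if the arm or the gripper's body presses on something with over 40 N, if the wrist force passes 120 N, or if a joint passes its speed limit or range.

ROBOT

A 6-joint arm with a two-finger parallel gripper is mounted at the origin on a cart in front of the work surface, level with it; the furniture and walls round the work are solid. World frame = base frame: x ahead of the robot, y to its left, z up, the work surface at z = 0. Lengths are in mm, angles in rad, forces in N, time in s.
With the tool pointing down it reaches from about 300 to 775 mm from the base axis. Payload 14.6 kg.
Tool frame: the origin (TCP) lies midway between the tips of the shut fingers; the grasp point (between the pads) lies 19 mm behind it; z points along the fingers, y is the direction in which the jaws open and shut (so a half turn about z gives the same grasp; the last joint's range is limited). The gripper opens to 94 mm and grips with 3 to 60 N. Pads are 16 mm wide; open, the fingers measure 119 mm over their backs; the gripper's body (75 mm by 177 mm) begins 78 mm behind the grasp point.
Start: joints at [-1.357, 0.3, 1.521, -0, 1.321, -0.067], TCP at [152.412, -528.45, 176.246] pointing down, gripper open.
Joint ranges: [-3.03, 3.03], [-0.79, 2.21], [0.23, 2.52], [-1.04, 4.18], [0, 3.07], [-2.55, 2.55]. Speed limits (rad/s): [2.22, 2.22, 2.57, 3.14, 3.14, 3.14].

INTERFACE

Orientations are given as [roll, pitch, yaw] about the fixed x, y, z axes, in that order (R = Rz(yaw) Ry(pitch) Rx(roll)).
In Python, from cell import manip, camera gives the robot as it stands. The module is installed in compiled form; this text tells all that it offers.
- The arm moves only by the tool jog_arm, never from a script. Its argument "commands" is a list of rows, each a list of 7 numbers: the shift along the world's x, y, z in units of 1 m (1.0 is 1 m), then the turn, a rotation vector about the world's x, y, z in units of 120 degrees (1.0 is 120 degrees), then the opening, from 0 (shut) to 1 (fully open). In form: [[x, y, z, ax, ay, az, grip], ...]. A call has exactly 10 rows; each row is the pose to reach, as a shift and turn from the pose commanded when the call began; what a row does not reach only later rows make up. A row lasts 1/8 s, in which the tool goes at most 62.5 mm and 10.7 degrees, less where a joint would pass 70% of its speed; a pose out of reach is approached as far as the arm can. A call with a number of a shift or a turn outside -1 to 1 is refused whole. A call with a gripper value outside its range is refused whole. The fingers move at their own pace and stop on an object; "grip_force" is the grip in N (left out, the last holds). Time passes only in rows, so rows that repeat a pose let the fingers close, or fill a call up. It gives the time, the measured TCP pose, the force and the opening at its end, in the units of the state.
- manip.read_state(): the state, without advancing time (a new reading comes with each control period).
- camera(name): name is "scene" or "top" or "wrist"; returns a dict with "pixels" (480x640x3 uint8, blue, green, red), "vertical_fov" (degrees; the focal length in pixels is half the picture's height over the tangent of half this angle, whatever the lens; pixels are square), "cx", "cy" (the principal point, pixels), "k1" (the pictures are not rectified: a ray, as slopes to the right and down, at radius r is drawn at 1 + k1 r^2 times it, then the intrinsics apply), "rvec" (rotation vector, rad) and "tvec" (3), from world to camera coordinates, as OpenCV has them. Camera axes: x right, y down, z forward; pixel columns grow to the right and rows downward; lengths in mm; the calibration is good to about 2 mm. A picture is of the moment at which its call begins. There is no depth.
- manip.sign_off(): hands the job in, once; it reports no verdict.
The state is a dict: "clock": time; "joints": joint angles; "qd": joint speeds; "effort": joint torques, N m; "eef_pos": TCP position; "eef_rot": TCP orientation; "wrist_force": force on the tool from outside, world axes, zero at the start; "moment": the same for the moment, N m; "finger_gap": finger opening in mm.
Only numpy, scipy, OpenCV 4.12 (cv2) and the standard library are available. Lean on these libraries where they do the work, as an engineer would, in place of code of your own. Each camera call takes 0.05 s, during which the arm holds its last target.

## Working session

There is one attempt and no reset: what is moved stays moved. The work goes in short steps, Python scripts to look and compute and a tool call to move; the robot and the scene stay as the last step left them, time stands still between calls to the robot, and variables do not carry over. Pictures are saved under pics/ and viewed, and the job is handed in when it is done.

Besides the shell and the picture viewer there is one more tool, called after "Request:" as name(argument=value, ...), one argument or row to a line, values as JSON. jog_arm: Moves the arm, as the interface text tells. Its arguments: {"type":"object","properties":{"commands":{"type":"array","items":{"type":"array","items":{"type":"number"}}},"grip_force":{"type":"number"}},"required":["commands"]}

```bash
mkdir -p pics
cat > h.py <<'E'
import numpy as np, cv2
from cell import manip, camera
def K(c):
    f=240/np.tan(np.radians(c['vertical_fov'])/2)
    return f
def get(name,save=None):
    c=camera(name)
    c['pixels']=np.array(c['pixels'])
    if save: cv2.imwrite('pics/'+save,c['pixels'])
    return c
def ray(c,u,v):
    f=K(c); xd=(u-c['cx'])/f; yd=(v-c['cy'])/f
    x,y=xd,yd
    for _ in range(30):
        s=1+c['k1']*(x*x+y*y); x,y=xd/s,yd/s
    R=cv2.Rodrigues(np.array(c['rvec'],float))[0]; t=np.array(c['tvec'],float).ravel()
    return -R.T@t, R.T@np.array([x,y,1.])
def onz(c,u,v,z):
    o,d=ray(c,u,v); return o+d*(z-o[2])/d[2]
def proj(c,P):
    R=cv2.Rodrigues(np.array(c['rvec'],float))[0]; t=np.array(c['tvec'],float).ravel()
    p=R@np.array(P,float)+t; x,y=p[0]/p[2],p[1]/p[2]; s=1+c['k1']*(x*x+y*y); f=K(c)
    return np.array([f*x*s+c['cx'],f*y*s+c['cy']])
E
python3 - <<'E'
from h import *
print(manip.read_state())
for n in ['scene','top','wrist']:
    c=get(n,n+'0.png'); print(n,[c[k] for k in c if k!='pixels'],ray(c,320,240)[0])
E
```

```text
{'clock': 0.0, 'joints': array([-1.35656658e+00,  3.00497623e-01,  1.52162958e+00, -2.59527056e-05,
        1.32071526e+00, -6.65948485e-02]), 'qd': array([ 4.54735635e-04,  1.37929347e-03, -1.93874389e-04,  5.85011133e-04,
       -1.21513849e-03,  3.10671587e-05]), 'effort': array([-1.01573660e-03, -5.31809378e+01, -3.52740347e+01,  7.07675703e-02,
        2.44266016e-02, -8.34732919e-05]), 'eef_pos': array([ 152.35480644, -528.1387843 ,  175.65129757]), 'eef_rot': array([-3.14034394e+00, -5.80876989e-05,  2.80830994e-01]), 'wrist_force': array([ 0.17640561,  0.0387607 , -0.06336599]), 'moment': array([0.03753626, 0.02300653, 0.04619047]), 'finger_gap': 94.25609357891406}
scene [45.319904730718875, 321.7560391439793, 242.65203288046263, 0.06339850024736758, array([ 1.97671436, -1.11142629,  0.53606174]), array([-224.01496927,  402.39554057, 1311.0339071 ])] [-559.75592366 -631.56967129 1103.9510131 ]
top [45.79713982997714, 316.0332302781716, 241.4195617310123, 0.03741362551551475, array([ 2.11786871, -2.14779169,  0.18572797]), array([  92.38297492,  596.68798083, 1559.46301784])] [ 323.17602985   89.60451473 1638.29922457]
wrist [62.39224360427982, 319.64232208087253, 242.49408525841437, -0.08682626689847035, array([-2.33632375,  1.7597826 ,  0.2322508 ]), array([-548.58934163,  -26.95301534,  391.23281783])] [ 223.4395684  -507.07547024  384.30336362]
```

View pics/top0.png

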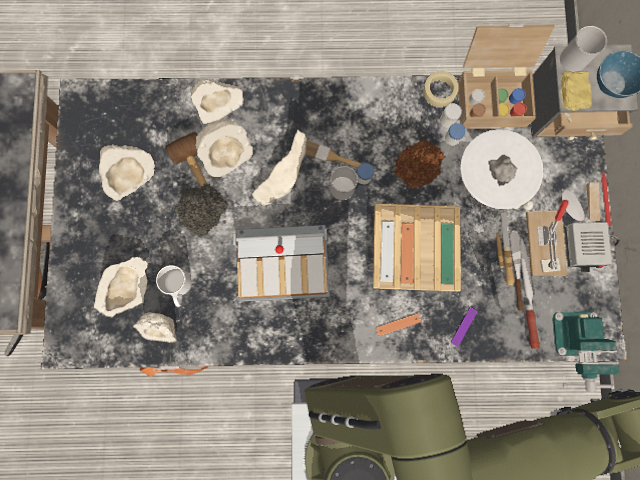

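View pics/scene0.png

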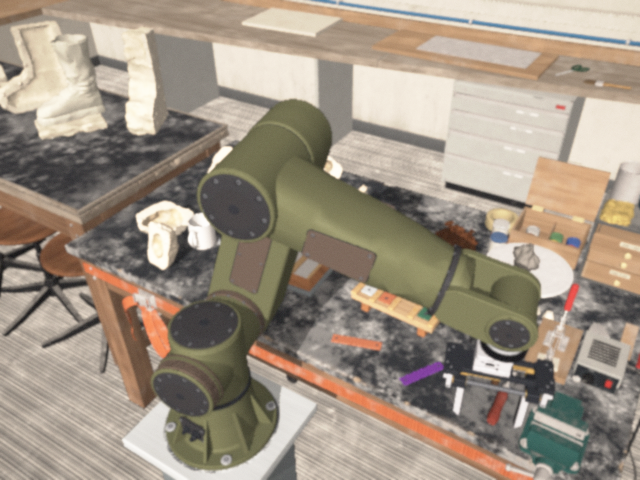

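View pics/wrist0.png

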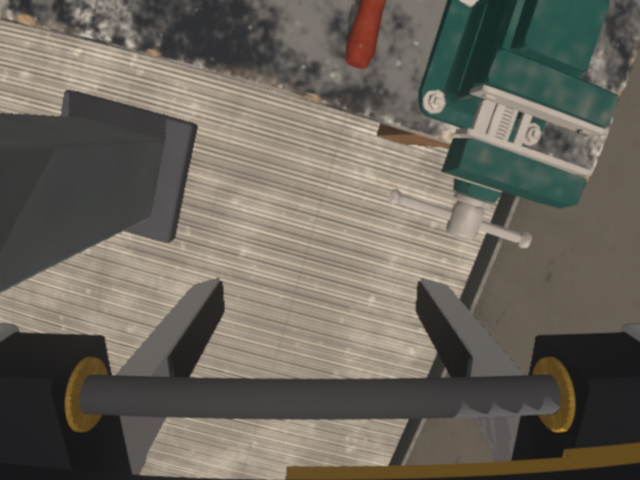

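The top view shows the clip at about (282,262) with its red knob at (279,250). The rack is at about (417,248), holding silver (388,250), copper (407,250) and green (447,252) blanks; the third lane is empty. Look-alikes for blank_2 are the small orange bar at (398,325) and the purple bar at (465,327). I'll enlarge the view to confirm.

Run:
```python
from h import *
i=cv2.imread('pics/top0.png')
cv2.imwrite('pics/c1.png',cv2.resize(i[195:355,360:500],None,fx=4.5,fy=3.75*1.0,interpolation=cv2.INTER_CUBIC) if 0 else cv2.resize(i[200:350,360:500],None,fx=4,fy=4,interpolation=cv2.INTER_CUBIC))
cv2.imwrite('pics/c2.png',cv2.resize(i[215:310,225:340],None,fx=6,fy=6,interpolation=cv2.INTER_CUBIC))
```

```text
(no output)
```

View pics/c1.png

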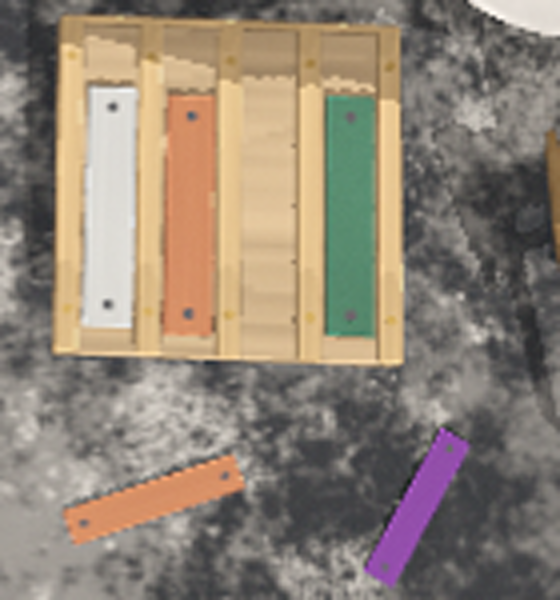

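View pics/c2.png

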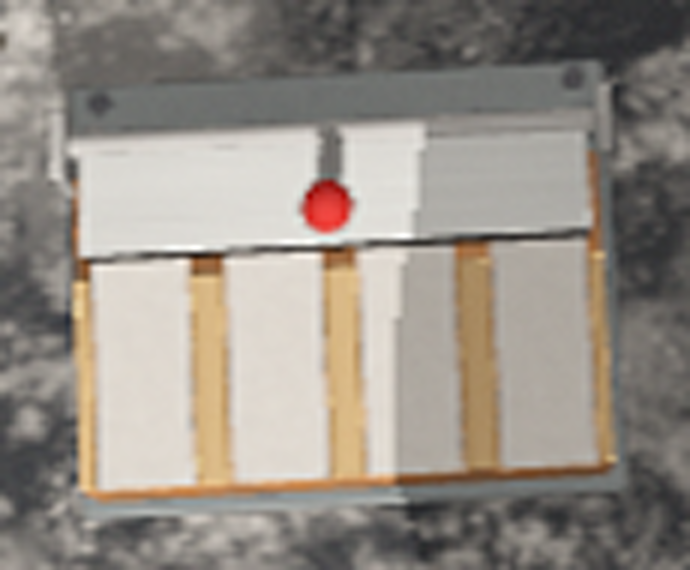

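The rack's copper bar is the longer one, 240 px in the crop against 180 px for the loose orange bar. The purple bar is excluded by the task. So blank_2 is the rack copper at (407,250), and plate_3 (blue) is absent. Next I'll measure poses.

Run:
```python
from h import *
c=get('top')
def crop(u,v,x0,y0,s,z): return onz(c,x0+(u+.5)/s-.5,y0+(v+.5)/s-.5,z)
FL,FR,BL,BR=[crop(*p,360,200,4,67) for p in [(53,353),(403,364),(62,17),(400,28)]]
print('rack',FL,FR,BL,BR, (FL+FR+BL+BR)/4)
for a,b in [(FR,FL),(BR,BL)]: d=b-a; print(np.degrees(np.arctan2(-d[0],d[1])),np.linalg.norm(d))
for a,b in [(FR,BR),(FL,BL)]: d=b-a; print(np.degrees(np.arctan2(d[1],d[0])),np.linalg.norm(d))
A,B=[crop(*p,225,215,6,60) for p in [(92,490),(614,466)]]
d=A-B; print('clip front',A,B,np.degrees(np.arctan2(-d[0],d[1])),np.linalg.norm(d))
# rib mid line: centre rib
for p,q in [((352,478),(340,262)),((218,484),(206,268)),((482,472),(473,255))]:
    a=crop(*p,225,215,6,67);b=crop(*q,225,215,6,67);d=b-a;print('rib',a,b,np.degrees(np.arctan2(d[1],d[0])))
k=crop(326,206,225,215,6,142+4);print('knob',k)
# blanks
i=c['pixels'];hsv=cv2.cvtColor(i,cv2.COLOR_BGR2HSV)
sub=np.zeros(i.shape[:2],bool);sub[205:295,372:464]=1
m={'green':(hsv[...,0]>60)&(hsv[...,0]<95)&(hsv[...,1]>100),'cop':(hsv[...,0]<13)&(hsv[...,1]>110),'sil':(hsv[...,1]<25)&(hsv[...,2]>150)}
for n,mm in m.items():
    mm=(mm&sub).astype(np.uint8);nl,l,st,ce=cv2.connectedComponentsWithStats(mm);j=1+np.argmax(st[1:,4]);
    cn=cv2.findContours((l==j).astype(np.uint8),0,2)[0][0];r=cv2.minAreaRect(cn);print(n,st[j],ce[j],onz(c,*ce[j],65),r)
```

```text
rack [462.61023486 -71.30749934  67.        ] [ 451.90381578 -312.133755     67.        ] [700.97394362 -85.13890677  67.        ] [ 689.46341442 -323.71055467   67.        ] [ 576.23785217 -198.07267895   67.        ]
-2.5455238212876883 241.0641259632326
-2.762246571420152 238.84916467116446
-2.789941710160743 237.8415127731166
-3.32094856298943 238.7646654916007
clip front [445.24392465 296.99884337  60.        ] [452.83321845  55.85431127  60.        ] 1.8026161318138267 241.26392756295314
rib [448.45149723 176.64477344  67.        ] [548.87002455 181.82223432  67.        ] 2.9514893657987384
rib [446.59498571 238.24486744  67.        ] [546.93424943 244.10730088  67.        ] 3.343768528603679
rib [450.35269982 116.81099742  67.        ] [551.28981273 119.92057058  67.        ] 1.7645549890039474
knob [562.66600269 183.2969211  146.        ]
green [442 278  10   6  15] [445. 282.] [ 476.4633995  -271.63186764   65.        ] ((445.438720703125, 282.4103698730469), (10.295629501342773, 4.370786190032959), 29.05460548400879)
cop [400 224  14  60 728] [406.87637363 253.59065934] [ 557.44745406 -169.57168623   65.        ] ((406.98712158203125, 253.49966430664062), (12.713769912719727, 59.288211822509766), 1.4688007831573486)
sil [380 222  14  60 724] [387.00552486 251.40055249] [ 564.40830042 -114.27432638   65.        ] ((387.0547180175781, 251.47442626953125), (12.61701488494873, 59.24863815307617), 1.5481576919555664)
```

Request:
jog_arm(
  commands=[
    [0.03,0.03,0.1,0,0,-0.02,1],
    [0.07,0.08,0.15,0,0,-0.06,1],
    [0.11,0.12,0.15,0,0,-0.1,1],
    [0.15,0.17,0.15,0,0,-0.14,1],
    [0.19,0.22,0.15,0,0,-0.158,1],
    [0.23,0.27,0.15,0,0,-0.158,1],
    [0.26,0.31,0.15,0,0,-0.158,1],
    [0.28,0.33,0.15,0,0,-0.158,1],
    [0.28,0.33,0.15,0,0,-0.158,1],
    [0.28,0.33,0.15,0,0,-0.158,1],
  ],
)

```text
clock: 1.45
eef_pos: [432.2, -198.7, 326.1]
eef_rot: [3.142, 0.0, -0.05]
wrist_force: [-0.5, 0.6, -0.2]
finger_gap: 93.6
```

Run:
```python
from h import *
c=get('wrist','w1.png'); s=manip.read_state(); print(s['eef_pos'],s['eef_rot'],ray(c,320,240))
```

```text
[ 431.90728977 -199.14981788  326.16309747] [ 3.14151920e+00  3.00136885e-04 -5.09561836e-02] (array([ 506.15031897, -201.82629243,  534.60660839]), array([-0.25209541,  0.01216742, -0.96764677]))
```

View pics/w1.png

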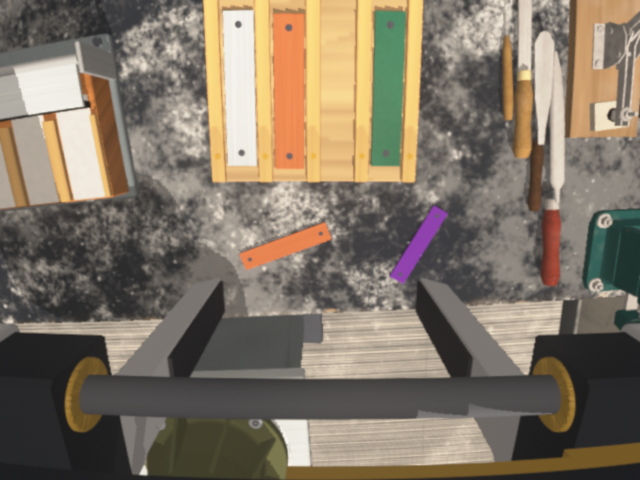

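The wrist view shows the rack front edge at row 181 (columns 212–414). Blanks: silver (240,88), copper (289,90), green (388,88). The loose orange (285,246) and purple (418,245) bars lie on the table.

Run:
```python
from h import *
c=get('wrist')
FL,FR=onz(c,212,181.5,67),onz(c,414,181,67)
d=FL-FR; a=np.arctan2(-d[0],d[1]);print(FL,FR,np.degrees(a),np.linalg.norm(d))
M=(FL+FR)/2; print('rack origin',M+120*np.array([np.cos(a),np.sin(a),0]))
for n,p in dict(sil=[(224,10),(255,10),(227,166),(256,166)],cop=[(274,13),(305,13),(275,169),(305,169)],gr=[(374,11),(405,11),(371,166),(401,166)]).items():
    q=[onz(c,*x,65) for x in p]; f=(q[0]+q[1])/2;b=(q[2]+q[3])/2;d=f-b
    print(n,'far',f,'near',b,np.linalg.norm(d),np.degrees(np.arctan2(d[1],d[0])))
```

```text
[462.20055072 -72.5260134   67.        ] [ 450.21342463 -310.99343663   67.        ] -2.8776850087360213 238.7685136939103
rack origin [ 576.05566598 -197.78420081   67.        ]
sil far [ 648.08058459 -121.89716111   65.        ] near [ 478.06393589 -108.97634163   65.        ] 170.50691602362738 -4.3459749765938405
cop far [ 641.27075512 -176.43255145   65.        ] near [ 471.34625343 -165.70263278   65.        ] 170.2629361579661 -3.6131569645583195
gr far [ 638.22267403 -285.79710753   65.        ] near [ 469.12188805 -278.37186572   65.        ] 169.26372923112322 -2.514251510092656
```

Request:
jog_arm(
  commands=[
    [0,0.05,0,0,0,0.01,0.5],
    [0,0.1,0,0,0,0.02,0],
    [0,0.15,0,0,0,0.03,0],
    [0,0.2,0,0,0,0.0415,0],
    [0,0.25,0,0,0,0.0415,0],
    [0,0.3,0,0,0,0.0415,0],
    [0,0.35,0,0,0,0.0415,0],
    [0,0.375,0,0,0,0.0415,0],
    [0,0.375,0,0,0,0.0415,0],
    [0,0.375,0,0,0,0.0415,0],
  ],
)

```text
clock: 2.8
eef_pos: [432.6, 175.2, 326.3]
eef_rot: [3.141, -0.0, 0.035]
wrist_force: [0.5, -0.5, -0.7]
finger_gap: 0.3
```

Run:
```python
from h import *
c=get('wrist','w2.png'); s=manip.read_state(); print(s['eef_pos'],s['eef_rot'],ray(c,320,240)); np.save('w2.npy',c,allow_pickle=True)
```

```text
[432.67153628 175.19925074 326.357219  ] [ 3.14154388e+00 -2.35636877e-04  3.49334249e-02] (array([506.55557385, 178.46945281, 534.85607644]), array([-0.25168457, -0.0094107 , -0.96778444]))
```

View pics/w2.png

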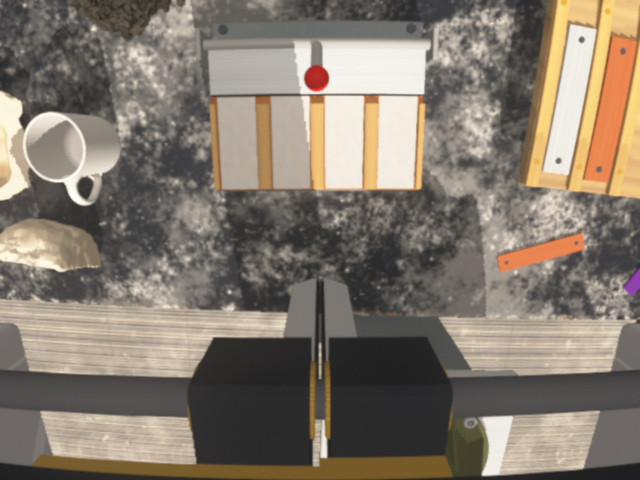

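The wrist view shows the clip with its front edge at row 189 (columns 217–421), the knob at (316,78) and the mug well to the left at (70,150).

Run:
```python
from h import *
c=get('wrist')
FL,FR=onz(c,217,189,60),onz(c,421,189,60)
d=FL-FR; a=np.arctan2(-d[0],d[1]);print(FL,FR,np.degrees(a),np.linalg.norm(d))
M=(FL+FR)/2; u=np.array([np.cos(a),np.sin(a),0]); print('clip origin',M+105*u)
print('rib mid front z67',onz(c,317.5,189,67),'knob',onz(c,316.5,78,142), 'mug top',onz(c,65,145,89))
# red centroid
h=cv2.cvtColor(c['pixels'],cv2.COLOR_BGR2HSV);m=((h[...,0]<6)|(h[...,0]>174))&(h[...,1]>170);m[:50]=0;m[110:]=0;m[:,:290]=0;m[:,340:]=0
v,uu=np.nonzero(m);print(uu.mean(),v.mean(),onz(c,uu.mean(),v.mean(),142))
print(onz(c,320,283,300))
```

```text
[442.43639216 300.13960702  60.        ] [450.71410295  54.30836717  60.        ] 1.9285537694718218 245.97056526959437
clip origin [551.51577227 180.75757914  60.        ]
rib mid front z67 [447.02800402 178.98221836  67.        ] knob [561.04755517 183.22727203 142.        ] mug top [492.89766938 468.72594932  89.        ]
316.1362586605081 77.99538106235566 [561.04044737 183.56796801 142.        ]
[417.44678942 175.19618684 300.        ]
```

Request:
jog_arm(
  commands=[
    [0.04,0.004,-0.05,0,0,0,0],
    [0.085,0.0075,-0.1,0,0,0,0],
    [0.085,0.0075,-0.15,0,0,0,0],
    [0.085,0.0075,-0.188,0,0,0,0],
    [0.085,0.0075,-0.188,0,0,0,0],
    [0.1,0.0075,-0.188,0,0,0,0],
    [0.11,0.0075,-0.188,0,0,0,0],
    [0.12,0.008,-0.188,0,0,0,0],
    [0.13,0.008,-0.188,0,0,0,0],
    [0.14,0.008,-0.188,0,0,0,0],
  ],
)

```text
clock: 4.15
eef_pos: [573.0, 184.5, 138.4]
eef_rot: [-3.142, -0.0, 0.037]
wrist_force: [-0.0, 0.4, 0.3]
finger_gap: 0.6
```

Request:
jog_arm(
  commands=[
    [0.008,0,0,0,0,0,0],
    [0.016,0,0,0,0,0,0],
    [0.023,0,0,0,0,0,0],
    [0.025,0,0,0,0,0,0],
    [0.025,0,0,0,0,0,0],
    [0,0,0,0,0,0,0],
    [-0.02,0,0.06,0,0,0,0],
    [-0.07,0,0.12,0,0,0,0],
    [-0.12,0,0.18,0,0,0,0],
    [-0.14,0,0.188,0,0,0,0],
  ],
)

```text
clock: 5.4
eef_pos: [431.0, 184.5, 328.5]
eef_rot: [-3.141, -0.002, 0.037]
wrist_force: [-0.7, -0.1, 0.1]
finger_gap: 0.5
```

Run:
```python
from h import *
c=get('wrist','w3.png'); c=get('top','t3.png');s=manip.read_state(); print(s['clock'],s['eef_pos'],s['eef_rot'])
```

```text
5.5 [430.76409794 185.01728172 330.86368763] [-3.13918555 -0.00740113  0.03808928]
```

View pics/w3.png

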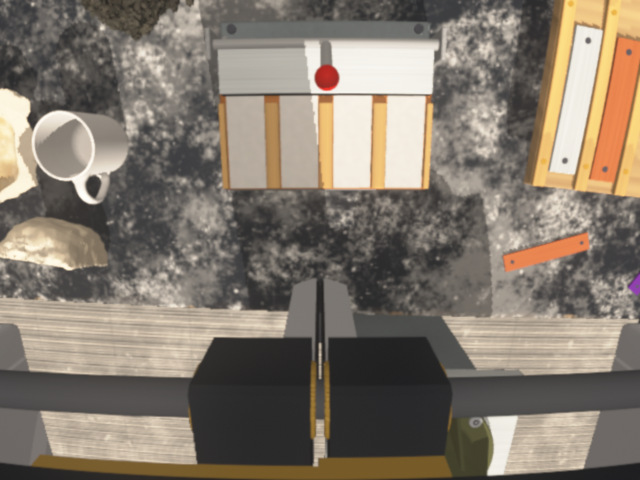

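The jaw is still shut: the knob is at (327,77). I'll repeat the push in smaller steps and check each one.

Request:
jog_arm(
  commands=[
    [0.04,0,-0.05,0,0,0,0],
    [0.085,0,-0.1,0,0,0,0],
    [0.085,0,-0.15,0,0,0,0],
    [0.085,0,-0.188,0,0,0,0],
    [0.085,0,-0.192,0,0,0,0],
    [0.09,0,-0.192,0,0,0,0],
    [0.1,0,-0.192,0,0,0,0],
    [0.11,0,-0.192,0,0,0,0],
    [0.118,0,-0.192,0,0,0,0],
    [0.12,0,-0.192,0,0,0,0],
  ],
)

```text
clock: 6.75
eef_pos: [552.9, 184.5, 134.2]
eef_rot: [3.142, -0.0, 0.037]
wrist_force: [0.0, -0.1, -0.5]
finger_gap: 0.4
```

Run:
```python
from h import *
c=get('wrist','w4.png'); a=c['pixels'];b=get('scene')['pixels'];t=get('top')['pixels'];s=manip.read_state(); print(s['clock'],s['eef_pos'],s['eef_rot'],s['wrist_force'])
t=cv2.resize(t[190:310,210:370],(640,480));cv2.imwrite('pics/m4.png',cv2.resize(np.hstack([a,t]),(800,300)))
```

```text
6.9 [552.3367512  184.5480789  134.18030743] [3.14156577e+00 2.16824137e-04 3.68069015e-02] [-0.67093415 -0.52109946 -0.65785232]
```

View pics/m4.png

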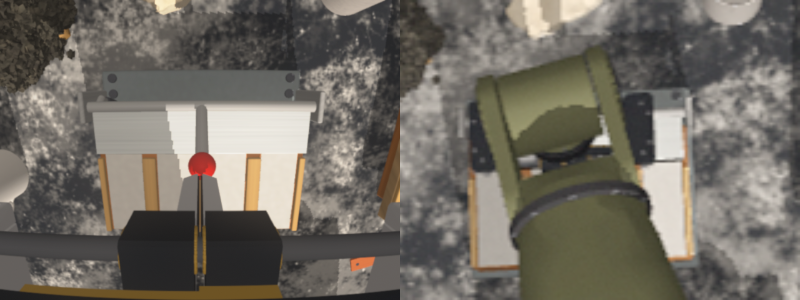

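Request:
jog_arm(
  commands=[
    [0.008,0,0.002,0,0,0,0],
    [0.016,0,0.004,0,0,0,0],
    [0.024,0,0.004,0,0,0,0],
    [0.032,0,0.004,0,0,0,0],
    [0.04,0,0.004,0,0,0,0],
    [0.048,0,0.004,0,0,0,0],
    [0.055,0,0.004,0,0,0,0],
    [0.062,0,0.004,0,0,0,0],
    [0.068,0,0.004,0,0,0,0],
    [0.068,0,0.004,0,0,0,0],
  ],
)

```text
clock: 8.15
eef_pos: [620.6, 184.5, 138.1]
eef_rot: [3.142, 0.0, 0.037]
wrist_force: [0.1, -0.1, 0.5]
finger_gap: 0.1
```

Run:
```python
from h import *
a=get('wrist','w5.png');s=manip.read_state(); print(s['clock'],s['eef_pos'],s['eef_rot'],s['wrist_force'])
```

```text
8.2 [620.43412672 184.52362146 138.12398809] [3.14153214e+00 1.97457320e-04 3.68099686e-02] [0.43342306 0.46392278 0.04240118]
```

View pics/w5.png

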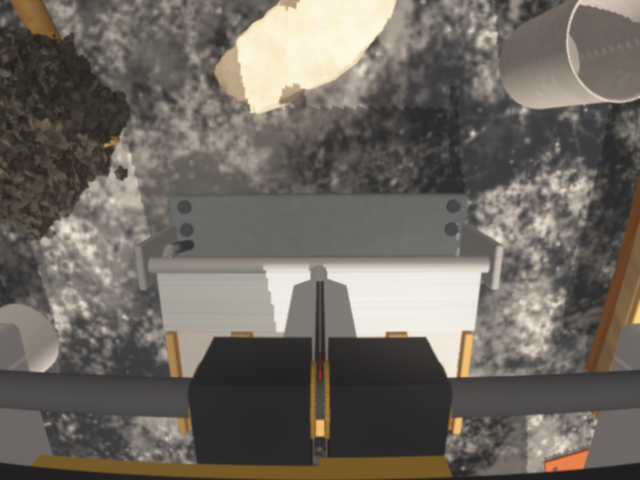

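Run:
```python
from h import *
a=get('wrist');s=manip.read_state()
for dz in (0,10,20,30,60):print(dz,proj(a,s['eef_pos']+[0,0,dz]))
for z in (142,120,100):print(proj(a,[561,183.5,z]))
i=a['pixels'];cv2.imwrite('pics/z5.png',cv2.resize(i[240:440,230:410],None,fx=3,fy=3))
b=get('scene','s5.png')
```

```text
0 [320.92046728 274.45802374]
10 [320.97487497 280.76365263]
20 [321.03440556 287.66891666]
30 [321.09980691 295.26233052]
60 [321.34121147 323.35659469]
[319.07024952 371.18606134]
[319.12378942 351.87985195]
[319.16556301 336.84039761]
```

View pics/z5.png

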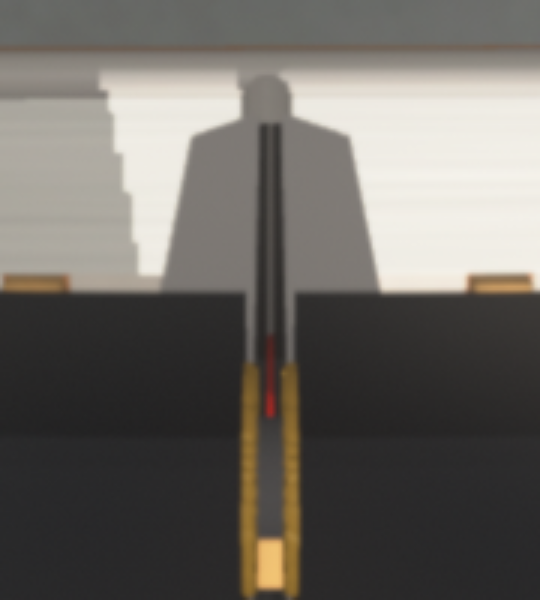

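View pics/s5.png

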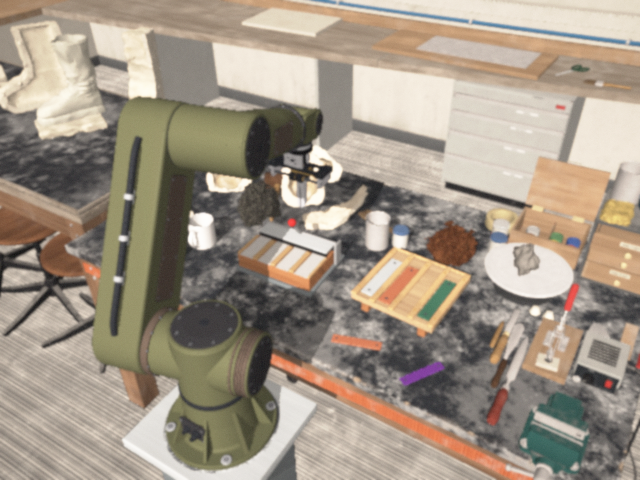

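Run:
```python
from h import *
b=get('scene');i=b['pixels']
h=cv2.cvtColor(i,cv2.COLOR_BGR2HSV);m=((h[...,0]<6)|(h[...,0]>174))&(h[...,1]>150)
m[:200]=0;m[240:]=0;m[:,:270]=0;m[:,310:]=0
v,u=np.nonzero(m);print(u.mean(),v.mean(),len(u))
o2,d2=ray(b,u.mean(),v.mean())
w=np.load('w2.npy',allow_pickle=True).item();o1,d1=ray(w,316.14,78)
def tri(o1,d1,o2,d2):
    d1=d1/np.linalg.norm(d1);d2=d2/np.linalg.norm(d2)
    A=np.array([d1,-d2]).T;t=np.linalg.lstsq(A,o2-o1,rcond=None)[0];p,q=o1+t[0]*d1,o2+t[1]*d2
    return (p+q)/2,np.linalg.norm(p-q)
print(tri(o1,d1,o2,d2)); t=cv2.imread('pics/top0.png');c=get('top')
h=cv2.cvtColor(t,cv2.COLOR_BGR2HSV);m=((h[...,0]<6)|(h[...,0]>174))&(h[...,1]>150);m[:240]=0;m[260:]=0;m[:,:270]=0;m[:,290:]=0
v,u=np.nonzero(m);o3,d3=ray(c,u.mean(),v.mean());print(tri(o3,d3,o2,d2),tri(o1,d1,o3,d3))
print('tcp in scene',proj(b,manip.read_state()['eef_pos']))
cv2.imwrite('pics/z6.png',cv2.resize(i[90:290,200:360],None,fx=3.7,fy=3))
```

```text
291.55555555555554 221.93333333333334 45
(array([560.00979338, 183.85913761, 147.25265874]), np.float64(0.7856837753635516))
(array([562.23123758, 184.19735167, 145.93522753]), np.float64(2.857161157026059)) (array([560.08486517, 182.89241615, 157.268673  ]), np.float64(2.626895534045305))
tcp in scene [302.91513747 214.40686885]
```

View pics/z6.png

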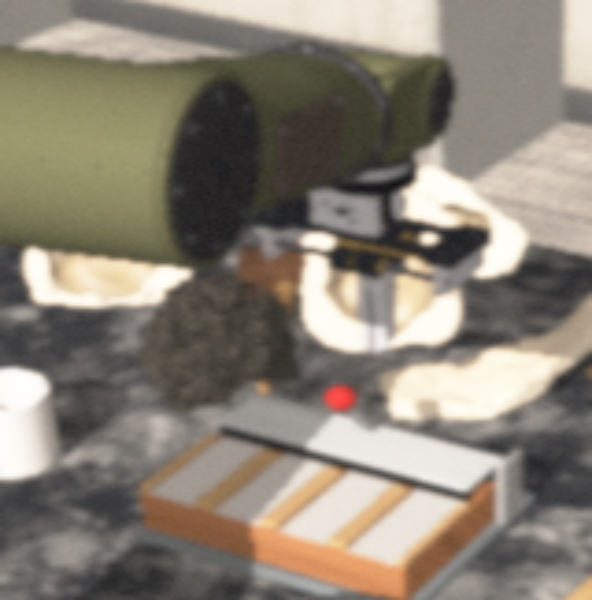

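Request:
jog_arm(
  commands=[
    [0,0,0.04,0,0,0,0],
    [-0.03,0,0.06,0,0,0,0],
    [-0.08,0,0.06,0,0,0,0],
    [-0.12,0,0.03,0,0,0,0],
    [-0.12,-0.001,-0.016,0,0,0,0],
    [-0.12,-0.001,-0.016,0,0,0,0],
    [-0.11,-0.001,-0.016,0,0,0,0],
    [-0.09,-0.001,-0.016,0,0,0,0],
    [-0.075,-0.001,-0.016,0,0,0,0],
    [-0.06,-0.001,-0.016,0,0,0,0],
  ],
)

```text
clock: 9.65
eef_pos: [561.1, 184.1, 127.5]
eef_rot: [-3.14, -0.0, 0.037]
wrist_force: [-41.5, -5.0, 72.6]
finger_gap: 0.6
```

Run:
```python
from h import *
a=get('wrist','w7.png')['pixels'];b=get('scene','s7.png')['pixels'];s=manip.read_state(); print(s['clock'],s['eef_pos'],s['eef_rot'],s['wrist_force'])
cv2.imwrite('pics/m7.png',np.hstack([cv2.resize(a,(400,300)),cv2.resize(b[140:290,200:400],(400,300))]))
```

```text
9.75 [562.95387693 184.19604865 128.8660503 ] [-3.13969117 -0.00529915  0.03658554] [-22.21874439  -4.08900403  40.42752732]
```

View pics/m7.png

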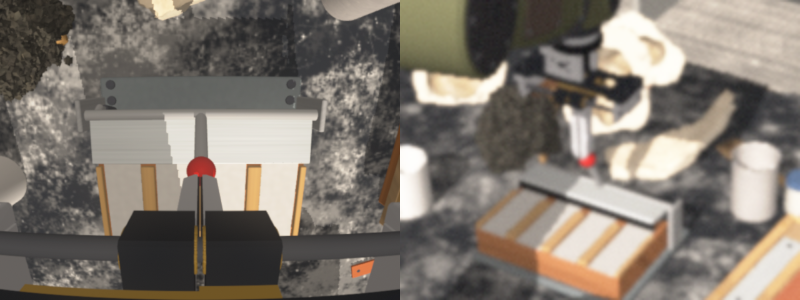

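Force 72 N upward: the tip is riding on top of the ball. The real fingertips sit higher than the reported TCP, so I'll back off and calibrate the height with a gentle touch on the rest.

Request:
jog_arm(
  commands=[
    [-0.01,0,0.02,0,0,0,0],
    [-0.03,0,0.03,0,0,0,0],
    [-0.06,0,0.03,0,0,0,0],
    [-0.08,0.02,0,0,0,0,0],
    [-0.08,0.028,-0.03,0,0,0,0],
    [-0.08,0.028,-0.035,0,0,0,0],
    [-0.08,0.028,-0.035,0,0,0,0],
    [-0.08,0.028,-0.035,0,0,0,0],
    [-0.08,0.028,-0.035,0,0,0,0],
    [-0.08,0.028,-0.035,0,0,0,0],
  ],
)

```text
clock: 11.0
eef_pos: [480.6, 211.5, 87.7]
eef_rot: [-3.141, -0.001, 0.037]
wrist_force: [0.2, 0.3, 0.6]
finger_gap: 0.5
```

Run:
```python
from h import *
a=get('wrist','w8.png')['pixels'];b=get('scene','s8.png')['pixels'];s=manip.read_state(); print(s['clock'],s['eef_pos'],s['eef_rot'],s['wrist_force'],s['joints'])
cv2.imwrite('pics/m8.png',np.hstack([cv2.resize(a,(400,300)),cv2.resize(b[140:290,200:400],(400,300))]))
```

```text
11.1 [480.50859199 211.52620309  87.4447977 ] [-3.14149820e+00 -2.43657945e-04  3.67016589e-02] [0.03418143 0.92637825 0.32597714] [3.44906219e-01 3.36820415e-01 1.69128551e+00 1.79340866e-05
 1.11322590e+00 1.87899295e+00]
```

View pics/m8.png

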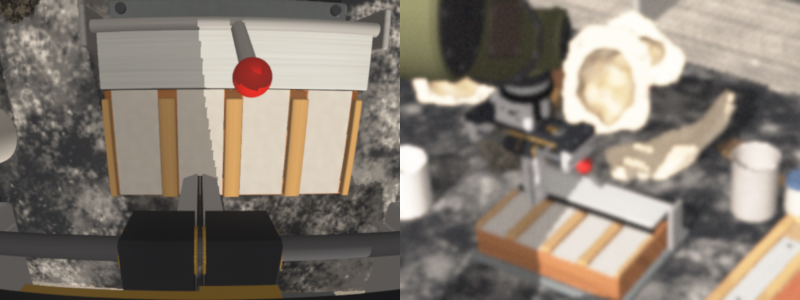

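Request:
jog_arm(
  commands=[
    [0.01,0,-0.004,0,0,0,0],
    [0.015,0,-0.008,0,0,0,0],
    [0.015,0,-0.01,0,0,0,0],
    [0.015,0,-0.012,0,0,0,0],
    [0.015,0,-0.014,0,0,0,0],
    [0.015,0,-0.015,0,0,0,0],
    [0.015,0,-0.016,0,0,0,0],
    [0.015,0,-0.017,0,0,0,0],
    [0.015,0,-0.018,0,0,0,0],
    [0.015,0,-0.018,0,0,0,0],
  ],
)

```text
clock: 12.35
eef_pos: [495.4, 211.6, 69.2]
eef_rot: [-3.142, 0.0, 0.037]
wrist_force: [0.4, -0.4, -0.2]
finger_gap: 0.3
```

Request:
jog_arm(
  commands=[
    [0,0,-0.002,0,0,0,0],
    [0,0,-0.004,0,0,0,0],
    [0,0,-0.005,0,0,0,0],
    [0,0,-0.006,0,0,0,0],
    [0,0,-0.0065,0,0,0,0],
    [0,0,-0.007,0,0,0,0],
    [0,0,-0.007,0,0,0,0],
    [0,0,-0.007,0,0,0,0],
    [0,0,-0.007,0,0,0,0],
    [0,0,-0.007,0,0,0,0],
  ],
)

```text
clock: 13.6
eef_pos: [495.4, 211.6, 62.3]
eef_rot: [-3.142, -0.0, 0.037]
wrist_force: [-0.4, -0.0, 0.0]
finger_gap: 0.4
```

Request:
jog_arm(
  commands=[
    [0,0,-0.001,0,0,0,0],
    [0,0,-0.002,0,0,0,0],
    [0,0,-0.003,0,0,0,0],
    [0,0,-0.003,0,0,0,0],
    [0,0,-0.003,0,0,0,0],
    [0,0,-0.003,0,0,0,0],
    [0,0,-0.003,0,0,0,0],
    [0,0,-0.003,0,0,0,0],
    [0,0,-0.003,0,0,0,0],
    [0,0,-0.003,0,0,0,0],
  ],
)

```text
clock: 14.85
eef_pos: [495.4, 211.6, 59.2]
eef_rot: [-3.142, 0.0, 0.037]
wrist_force: [-1.0, -0.7, 0.0]
finger_gap: 0.9
```

Run:
```python
from h import *
a=get('wrist','w9.png')['pixels'];b=get('scene','s9.png')['pixels'];s=manip.read_state(); print(s['clock'],s['eef_pos'],s['wrist_force'])
cv2.imwrite('pics/m9.png',np.hstack([cv2.resize(a[200:400,220:420],(400,400)),cv2.resize(b[170:290,210:360],(500,400))]))
```

```text
14.95 [495.41944266 211.56650672  59.24696802] [-0.08703559 -0.54660857  0.48347261]
```

View pics/m9.png

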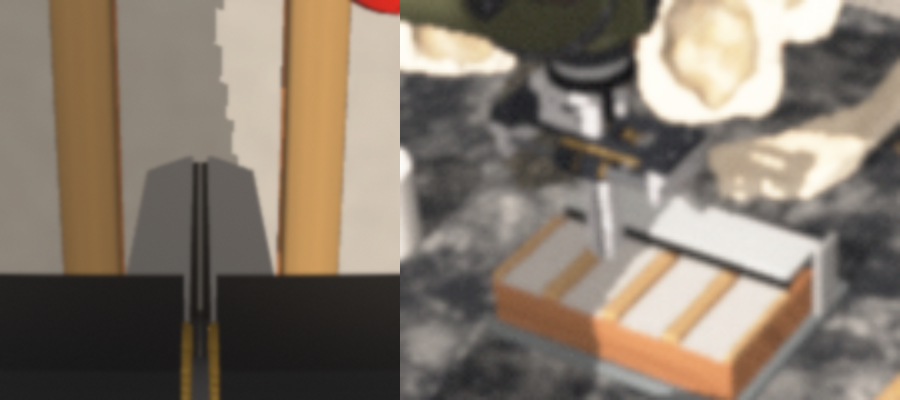

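Request:
jog_arm(
  commands=[
    [0,0,-0.001,0,0,0,0],
    [0,0,-0.002,0,0,0,0],
    [0,0,-0.003,0,0,0,0],
    [0,0,-0.004,0,0,0,0],
    [0,0,-0.005,0,0,0,0],
    [0,0,-0.006,0,0,0,0],
    [0,0,-0.006,0,0,0,0],
    [0,0,-0.006,0,0,0,0],
    [0,0,-0.006,0,0,0,0],
    [0,0,-0.006,0,0,0,0],
  ],
)

```text
clock: 16.2
eef_pos: [495.4, 211.6, 53.3]
eef_rot: [-3.142, -0.0, 0.037]
wrist_force: [-0.5, -0.2, 0.3]
finger_gap: 0.2
```

Request:
jog_arm(
  commands=[
    [0,0,-0.001,0,0,0,0],
    [0,0,-0.002,0,0,0,0],
    [0,0,-0.003,0,0,0,0],
    [0,0,-0.004,0,0,0,0],
    [0,0,-0.005,0,0,0,0],
    [0,0,-0.005,0,0,0,0],
    [0,0,-0.005,0,0,0,0],
    [0,0,-0.005,0,0,0,0],
    [0,0,-0.005,0,0,0,0],
    [0,0,-0.005,0,0,0,0],
  ],
)

```text
clock: 17.45
eef_pos: [495.4, 211.6, 48.2]
eef_rot: [-3.142, -0.0, 0.037]
wrist_force: [-1.0, -0.3, 0.4]
finger_gap: 0.5
```

Request:
jog_arm(
  commands=[
    [0,0,-0.001,0,0,0,0],
    [0,0,-0.002,0,0,0,0],
    [0,0,-0.003,0,0,0,0],
    [0,0,-0.004,0,0,0,0],
    [0,0,-0.004,0,0,0,0],
    [0,0,-0.004,0,0,0,0],
    [0,0,-0.004,0,0,0,0],
    [0,0,-0.004,0,0,0,0],
    [0,0,-0.004,0,0,0,0],
    [0,0,-0.004,0,0,0,0],
  ],
)

```text
clock: 18.7
eef_pos: [495.4, 211.5, 44.2]
eef_rot: [-3.142, 0.0, 0.037]
wrist_force: [-0.1, -0.1, 0.5]
finger_gap: 0.1
```

Run:
```python
from h import *
a=get('wrist','w10.png')['pixels'];b=get('scene','s10.png')['pixels'];s=manip.read_state(); print(s['clock'],s['eef_pos'],s['wrist_force'])
cv2.imwrite('pics/m10.png',np.hstack([cv2.resize(a[200:400,220:420],(400,400)),cv2.resize(b[170:290,210:360],(400,320))[0:320].copy() if 0 else cv2.resize(b[170:290,210:360],(400,400))]))
```

```text
18.8 [495.42841454 211.56571979  44.26109477] [0.00794715 0.34351435 0.31970463]
```

View pics/m10.png

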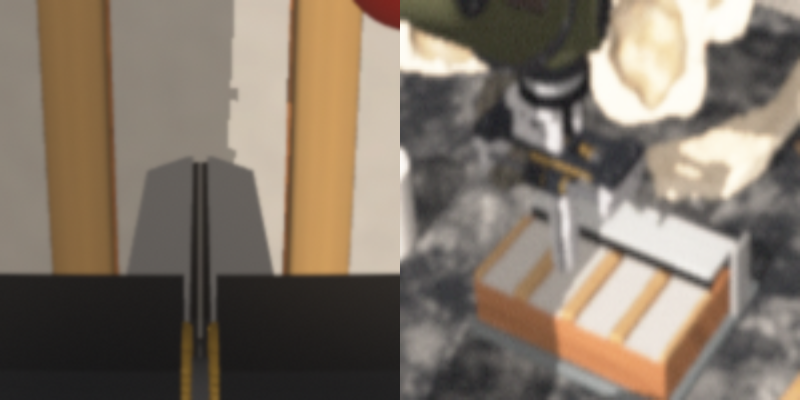

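Request:
jog_arm(
  commands=[
    [0,0,-0.001,0,0,0,0],
    [0,0,-0.001,0,0,0,0],
    [0,0,-0.002,0,0,0,0],
    [0,0,-0.002,0,0,0,0],
    [0,0,-0.003,0,0,0,0],
    [0,0,-0.003,0,0,0,0],
    [0,0,-0.004,0,0,0,0],
    [0,0,-0.004,0,0,0,0],
    [0,0,-0.004,0,0,0,0],
    [0,0,-0.004,0,0,0,0],
  ],
)

```text
clock: 20.05
eef_pos: [495.4, 211.6, 40.3]
eef_rot: [-3.142, -0.0, 0.037]
wrist_force: [1.0, 0.8, -0.4]
finger_gap: 0.7
```

Request:
jog_arm(
  commands=[
    [0,0,-0.001,0,0,0,0],
    [0,0,-0.001,0,0,0,0],
    [0,0,-0.002,0,0,0,0],
    [0,0,-0.002,0,0,0,0],
    [0,0,-0.003,0,0,0,0],
    [0,0,-0.003,0,0,0,0],
    [0,0,-0.003,0,0,0,0],
    [0,0,-0.003,0,0,0,0],
    [0,0,-0.003,0,0,0,0],
    [0,0,-0.003,0,0,0,0],
  ],
)

```text
clock: 21.3
eef_pos: [495.4, 211.5, 37.3]
eef_rot: [-3.142, -0.0, 0.037]
wrist_force: [-0.0, -0.1, 0.5]
finger_gap: 0.3
```

Request:
jog_arm(
  commands=[
    [0,0,-0.001,0,0,0,0],
    [0,0,-0.001,0,0,0,0],
    [0,0,-0.002,0,0,0,0],
    [0,0,-0.002,0,0,0,0],
    [0,0,-0.003,0,0,0,0],
    [0,0,-0.003,0,0,0,0],
    [0,0,-0.003,0,0,0,0],
    [0,0,-0.003,0,0,0,0],
    [0,0,-0.003,0,0,0,0],
    [0,0,-0.003,0,0,0,0],
  ],
)

```text
clock: 22.55
eef_pos: [495.4, 211.5, 34.2]
eef_rot: [3.142, 0.0, 0.037]
wrist_force: [0.1, 0.0, -0.1]
finger_gap: 0.5
```

Run:
```python
from h import *
c=get('scene');b=c['pixels'];s=manip.read_state(); print(s['clock'],s['eef_pos'],s['wrist_force'],s['joints'])
print(proj(c,s['eef_pos']))
cv2.imwrite('pics/s11.png',cv2.resize(b[180:290,210:350],None,fx=5,fy=5,interpolation=cv2.INTER_CUBIC))
```

```text
22.6 [495.43003041 211.52478704  34.26492572] [ 0.01799536 -0.29385154  0.36268513] [ 3.35535844e-01  4.36596468e-01  1.69182361e+00 -1.53884797e-05
  1.01314523e+00  1.86960443e+00]
[273.65424374 261.00914212]
```

View pics/s11.png

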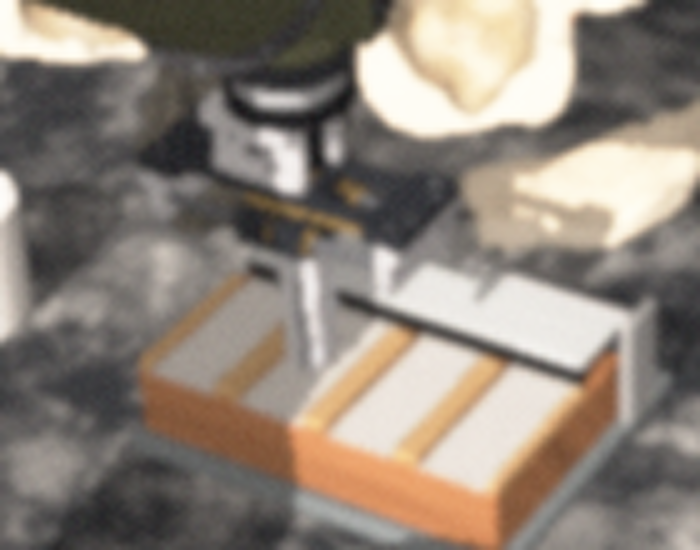

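Request:
jog_arm(
  commands=[
    [0,0,-0.001,0,0,0,0],
    [0,0,-0.001,0,0,0,0],
    [0,0,-0.0015,0,0,0,0],
    [0,0,-0.0015,0,0,0,0],
    [0,0,-0.002,0,0,0,0],
    [0,0,-0.002,0,0,0,0],
    [0,0,-0.002,0,0,0,0],
    [0,0,-0.002,0,0,0,0],
    [0,0,-0.002,0,0,0,0],
    [0,0,-0.002,0,0,0,0],
  ],
)

```text
clock: 23.85
eef_pos: [495.4, 211.5, 32.3]
eef_rot: [-3.142, 0.0, 0.037]
wrist_force: [-0.3, 0.0, 0.1]
finger_gap: 0.4
```

Request:
jog_arm(
  commands=[
    [0,0,-0.001,0,0,0,0],
    [0,0,-0.001,0,0,0,0],
    [0,0,-0.0015,0,0,0,0],
    [0,0,-0.0015,0,0,0,0],
    [0,0,-0.002,0,0,0,0],
    [0,0,-0.002,0,0,0,0],
    [0,0,-0.002,0,0,0,0],
    [0,0,-0.002,0,0,0,0],
    [0,0,-0.002,0,0,0,0],
    [0,0,-0.002,0,0,0,0],
  ],
)

```text
clock: 25.1
eef_pos: [495.5, 211.6, 31.1]
eef_rot: [-3.142, -0.0, 0.037]
wrist_force: [-5.3, -1.6, 10.3]
finger_gap: 0.5
```

Run:
```python
from h import *
c=get('scene');s=manip.read_state();p=s['eef_pos'].copy()
for z in (0,20,25,28,30): print(z,proj(c,p+[0,0,z]))
b=c['pixels'];cv2.imwrite('pics/s12.png',cv2.resize(b[210:270,240:310],None,fx=8,fy=8,interpolation=cv2.INTER_CUBIC))
w=get('wrist');print([proj(w,p+[dx,0,28]) for dx in (0,8)])
cv2.imwrite('pics/w12.png',w['pixels'])
```

```text
0 [273.72582376 261.835671  ]
20 [273.27915498 256.57292668]
25 [273.1664272  255.24573167]
28 [273.09858454 254.44718085]
30 [273.05326991 253.91387926]
[array([321.13447448, 293.39560398]), array([321.74001599, 278.00120079])]
```

View pics/s12.png

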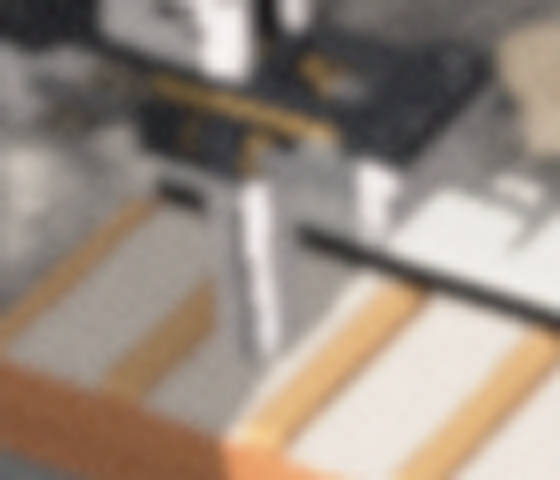

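View pics/w12.png

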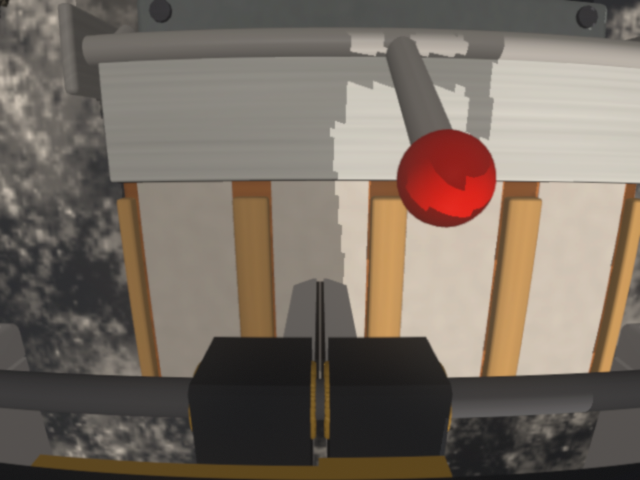

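Touch found: the real fingertip is about 28 mm above the reported TCP z, and both camera views and the knob contact agree. I'll push the knob with the reported z at 110.

Request:
jog_arm(
  commands=[
    [0,0,0.04,0,0,0,0],
    [0.0,-0.01,0.08,0,0,0,0],
    [0.015,-0.0275,0.08,0,0,0,0],
    [0.03,-0.0275,0.08,0,0,0,0],
    [0.03,-0.0275,0.08,0,0,0,0],
    [0.042,-0.0275,0.08,0,0,0,0],
    [0.05,-0.0275,0.08,0,0,0,0],
    [0.058,-0.0275,0.08,0,0,0,0],
    [0.066,-0.0275,0.08,0,0,0,0],
    [0.074,-0.0275,0.08,0,0,0,0],
  ],
)

```text
clock: 26.45
eef_pos: [569.5, 184.3, 110.3]
eef_rot: [3.142, 0.001, 0.037]
wrist_force: [-3.4, -1.2, 3.2]
finger_gap: 0.4
```

Request:
jog_arm(
  commands=[
    [0.007,0,0,0,0,0,0],
    [0.014,0,0,0,0,0,0],
    [0.021,0,0,0,0,0,0],
    [0.027,0,0,0,0,0,0],
    [0.032,0,0,0,0,0,0],
    [0.036,0,0,0,0,0,0],
    [0.038,0,0,0,0,0,0],
    [0.038,0,0,0,0,0,0],
    [0.03,0,0.04,0,0,0,0],
    [0.02,0,0.08,0,0,0,0],
  ],
)

```text
clock: 27.7
eef_pos: [588.9, 184.0, 191.1]
eef_rot: [3.141, 0.001, 0.037]
wrist_force: [0.2, -0.2, 1.1]
finger_gap: 0.5
```

Run:
```python
from h import *
a=get('wrist','w13.png')['pixels'];b=get('scene','s13.png')['pixels'];s=manip.read_state(); print(s['clock'],s['eef_pos'],s['wrist_force'])
cv2.imwrite('pics/m13.png',np.hstack([cv2.resize(a,(400,300)),cv2.resize(b[140:290,200:400],(400,300))]))
```

```text
27.8 [590.34715376 184.5831371  195.29379513] [-0.43937699 -0.68054414  0.32038077]
```

View pics/m13.png

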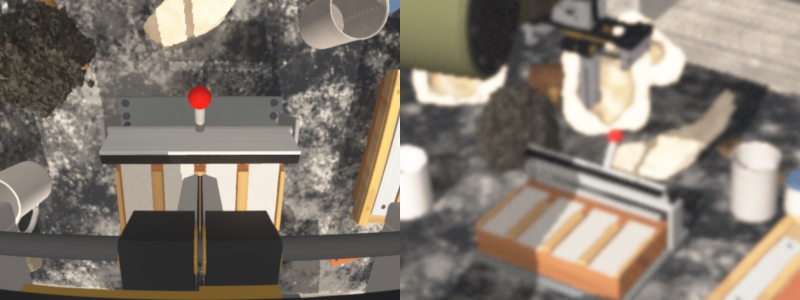

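The jaw is open, with the knob leaning back in the wrist view at (200,97). Next is the rack: I'll push the silver blank out from behind.

Request:
jog_arm(
  commands=[
    [0.01,-0.05,0,0,0,-0.01,0],
    [0.02,-0.1,0,0,0,-0.02,0],
    [0.04,-0.15,0,0,0,-0.03,0],
    [0.06,-0.2,0,0,0,-0.0415,0],
    [0.079,-0.25,0,0,0,-0.0415,0],
    [0.079,-0.304,-0.02,0,0,-0.0415,0],
    [0.079,-0.304,-0.06,0,0,-0.0415,0],
    [0.079,-0.304,-0.1,0,0,-0.0415,0],
    [0.079,-0.304,-0.1,0,0,-0.0415,0],
    [0.079,-0.304,-0.1,0,0,-0.0415,0],
  ],
)

```text
clock: 29.05
eef_pos: [669.1, -119.9, 92.0]
eef_rot: [3.141, -0.002, -0.05]
wrist_force: [0.5, 0.4, 0.8]
finger_gap: 0.3
```

Run:
```python
from h import *
b=get('scene','s14.png');a=get('wrist','w14.png')['pixels'];s=manip.read_state(); print(s['clock'],s['eef_pos'],s['eef_rot'])
print('tip proj',proj(b,s['eef_pos']+[0,0,28]))
cv2.imwrite('pics/m14.png',np.hstack([cv2.resize(a,(400,300)),cv2.resize(b['pixels'][220:340,340:500],(400,300))]))
```

```text
29.15 [ 669.32034225 -119.9755719    92.42676532] [ 3.14106769e+00 -2.97059934e-03 -4.98367433e-02]
tip proj [401.9477958  241.57236124]
```

View pics/m14.png

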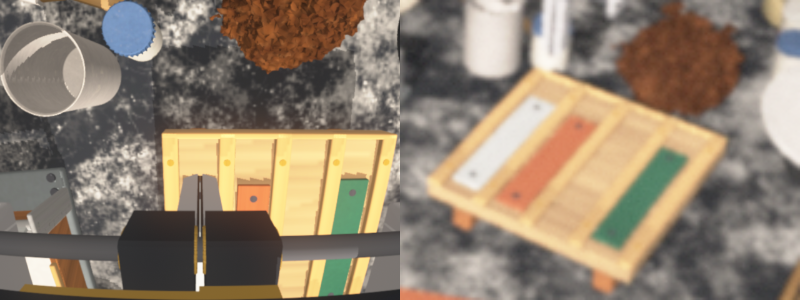

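Request:
jog_arm(
  commands=[
    [0,0,-0.03,0,0,0,0],
    [0,0,-0.05,0,0,0,0],
    [0,0,-0.058,0,0,0,0],
    [0,0,-0.058,0,0,0,0],
    [-0.008,0.0004,-0.058,0,0,0,0],
    [-0.016,0.0008,-0.058,0,0,0,0],
    [-0.024,0.0012,-0.058,0,0,0,0],
    [-0.032,0.0016,-0.058,0,0,0,0],
    [-0.04,0.002,-0.058,0,0,0,0],
    [-0.048,0.0024,-0.058,0,0,0,0],
  ],
)

```text
clock: 30.4
eef_pos: [619.9, -117.5, 32.3]
eef_rot: [3.142, -0.0, -0.05]
wrist_force: [0.8, -0.6, 0.7]
finger_gap: 0.7
```

Request:
jog_arm(
  commands=[
    [-0.008,0.0004,0,0,0,0,0],
    [-0.016,0.0008,0,0,0,0,0],
    [-0.023,0.0012,0,0,0,0,0],
    [-0.028,0.0015,0,0,0,0,0],
    [-0.03,0.0016,0,0,0,0,0],
    [-0.03,0.0016,0,0,0,0,0],
    [-0.02,0.0016,0.03,0,0,0,0],
    [-0.04,0.0016,0.08,0,0,0,0.3],
    [-0.09,0.003,0.13,0,0,0,0.5],
    [-0.14,0.005,0.16,0,0,0,0.55],
  ],
)

```text
clock: 31.65
eef_pos: [482.8, -112.7, 191.7]
eef_rot: [3.141, -0.001, -0.05]
wrist_force: [0.0, -1.0, 1.2]
finger_gap: 27.1
```

```bash
cat > look.py <<'E'
import sys
from h import *
n=sys.argv[1]
a=get('wrist','w%s.png'%n);s=manip.read_state(); print(s['clock'],s['eef_pos'],s['eef_rot'],s['wrist_force'],s['finger_gap'])
b=get('scene');import pickle;pickle.dump((a,b),open('last.pkl','wb'))
x0,y0,x1,y1=map(int,sys.argv[2].split(',')) if len(sys.argv)>2 else (200,140,500,365)
cv2.imwrite('pics/m%s.png'%n,np.hstack([cv2.resize(a['pixels'],(480,360)),cv2.resize(b['pixels'][y0:y1,x0:x1],(320,360) if 0 else (320,int(320*(y1-y0)/(x1-x0))) ) if 0 else cv2.copyMakeBorder((lambda q:cv2.resize(q,(320,min(360,int(320*q.shape[0]/q.shape[1])))))(b['pixels'][y0:y1,x0:x1]),0,360-min(360,int(320*(y1-y0)/(x1-x0))),0,0,0)]))
E
python3 look.py 15
```

```text
31.7 [ 479.73062802 -112.60329936  196.27282272] [ 3.13972868 -0.00576301 -0.04992657] [ 0.49083896 -0.68038754  5.758745  ] 31.040585884797093
```

View pics/m15.png

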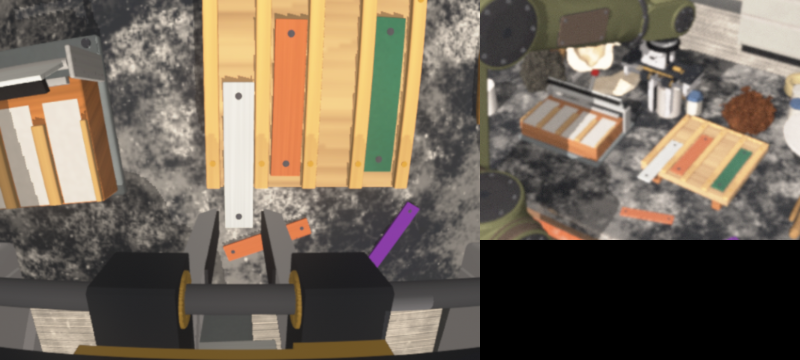

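The silver blank now overhangs, with its near end at about (319,302) in the full wrist frame.

Run:
```python
import pickle
from h import *
a,b=pickle.load(open('last.pkl','rb'))
h=cv2.cvtColor(a['pixels'],cv2.COLOR_BGR2HSV);m=((h[...,1]<30)&(h[...,2]>165)).astype(np.uint8);m[:100]=0;m[315:]=0;m[:,:285]=0;m[:,345:]=0
n,l,st,ce=cv2.connectedComponentsWithStats(m);j=1+np.argmax(st[1:,4]);print(st[j])
r=cv2.boxPoints(cv2.minAreaRect(cv2.findContours((l==j).astype(np.uint8),0,2)[0][0]))
for p in r: print(p,onz(a,*p,65))
```

```text
[ 293  110   47  201 7520]
[292.8752  309.84213] [404.65227578 -83.36639172  65.        ]
[298.05167 108.99618] [580.19580085 -99.46452369  65.        ]
[342.8621  110.15109] [ 577.43503907 -135.72995177   65.        ]
[337.68564 310.99704] [ 401.40179688 -124.47530688   65.        ]
```

Request:
jog_arm(
  commands=[
    [-0.03,0.0025,0,0,0,0,0.55],
    [-0.051,0.0025,-0.03,0,0,0,0.55],
    [-0.051,0.0025,-0.07,0,0,0,0.55],
    [-0.051,0.0025,-0.11,0,0,0,0.55],
    [-0.051,0.0025,-0.15,0,0,0,0.55],
    [-0.051,0.0025,-0.177,0,0,0,0.55],
    [-0.051,0.0025,-0.177,0,0,0,0.55],
    [-0.051,0.0025,-0.177,0,0,0,0.2],
    [-0.051,0.0025,-0.177,0,0,0,0.2],
    [-0.051,0.0025,-0.177,0,0,0,0.2],
  ],
  grip_force=45,
)

```text
clock: 33.0
eef_pos: [433.3, -110.4, 14.0]
eef_rot: [3.141, -0.002, -0.05]
wrist_force: [0.5, 0.5, 2.1]
finger_gap: 33.0
```

```bash
python3 look.py 16 340,200,480,340
```

```text
33.05 [ 433.27015188 -110.39828175   13.91484667] [ 3.14110161e+00 -1.73972077e-03 -5.01553811e-02] [0.81555463 0.63402333 1.36072491] 33.083214353989625
```

View pics/m16.png

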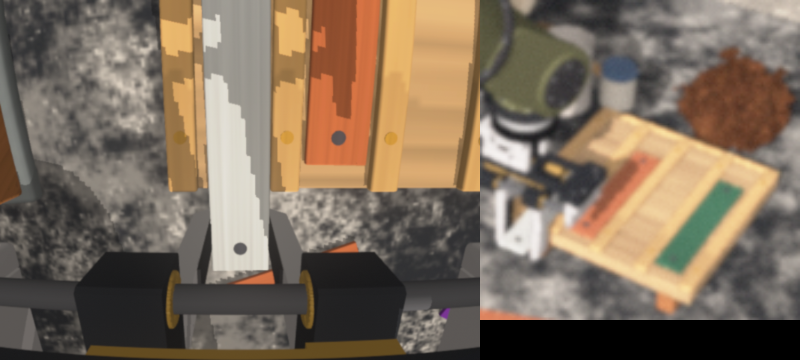

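Request:
jog_arm(
  commands=[
    [0,0,0.005,0,0,0,0.2],
    [0,0,0.01,0,0,0,0.2],
    [0,0,0.015,0,0,0,0.2],
    [0,0,0.02,0,0,0,0.2],
    [0,0,0.025,0,0,0,0.2],
    [0,0,0.03,0,0,0,0.2],
    [0,0,0.03,0,0,0,0.2],
    [0,0,0.03,0,0,0,0.2],
    [0,0,0.03,0,0,0,0.2],
    [0,0,0.03,0,0,0,0.2],
  ],
  grip_force=50,
)

```text
clock: 34.35
eef_pos: [432.6, -110.1, 43.0]
eef_rot: [-3.141, 0.0, -0.05]
wrist_force: [0.0, 0.9, -0.1]
finger_gap: 33.1
```

```bash
python3 look.py 17 340,200,480,340
python3 - <<'E'
import pickle
from h import *
a,b=pickle.load(open('last.pkl','rb'));s=manip.read_state()
print(onz(a,320,360,95))
E
```

```text
34.4 [ 432.57774409 -110.14820494   43.05960173] [-3.14151049e+00  2.37591110e-04 -5.01377444e-02] [-0.57746136  0.50612687 -1.11673565] 33.31692965409897
[ 410.29287894 -108.53005746   95.        ]
```

View pics/m17.png

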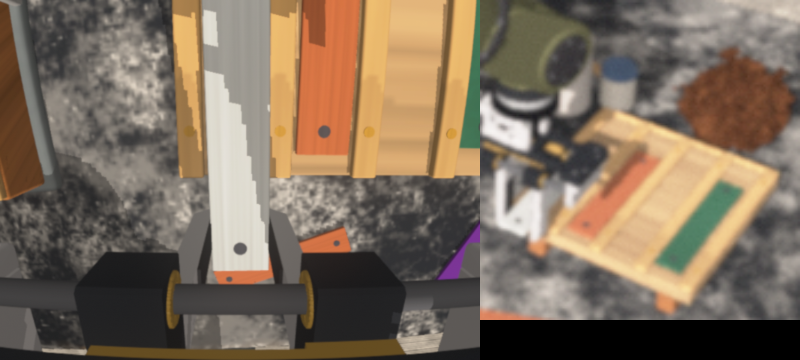

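The silver blank is held level. I'll carry it back and across to bay 1.

Request:
jog_arm(
  commands=[
    [-0.025,0,0.005,0,0,0,0.2],
    [-0.05,0.02,0.005,0,0,0.005,0.2],
    [-0.073,0.06,0.005,0,0,0.01,0.2],
    [-0.073,0.105,0.005,0,0,0.015,0.2],
    [-0.073,0.15,0.005,0,0,0.02,0.2],
    [-0.073,0.195,0.005,0,0,0.025,0.2],
    [-0.073,0.24,0.005,0,0,0.03,0.2],
    [-0.073,0.285,0.005,0,0,0.035,0.2],
    [-0.073,0.33,0.005,0,0,0.0406,0.2],
    [-0.073,0.365,0.005,0,0,0.0406,0.2],
  ],
)

```text
clock: 35.7
eef_pos: [359.4, 256.6, 48.2]
eef_rot: [-3.141, -0.0, 0.036]
wrist_force: [0.5, 0.4, -0.5]
finger_gap: 32.9
```

Request:
jog_arm(
  commands=[
    [0,0.013,0,0,0,0,0.2],
    [0,0.013,0,0,0,0,0.2],
    [0,0.013,0,0,0,0,0.2],
    [0,0.013,0,0,0,0,0.2],
    [0,0.013,0,0,0,0,0.2],
    [0,0.013,0,0,0,0,0.2],
    [0,0.013,0,0,0,0,0.2],
    [0,0.013,0,0,0,0,0.2],
    [0,0.013,0,0,0,0,0.2],
    [0,0.013,0,0,0,0,0.2],
  ],
)

```text
clock: 36.95
eef_pos: [359.7, 267.9, 48.2]
eef_rot: [-3.142, -0.0, 0.035]
wrist_force: [-0.6, 1.0, -0.6]
finger_gap: 33.3
```

```bash
python3 look.py 18 200,170,360,330
```

```text
37.0 [359.67977057 267.85915115  48.19859021] [-3.14151082e+00 -8.60949471e-05  3.48890741e-02] [-0.12195711  0.68148121 -0.69573639] 32.928273904380475
```

View pics/m18.png

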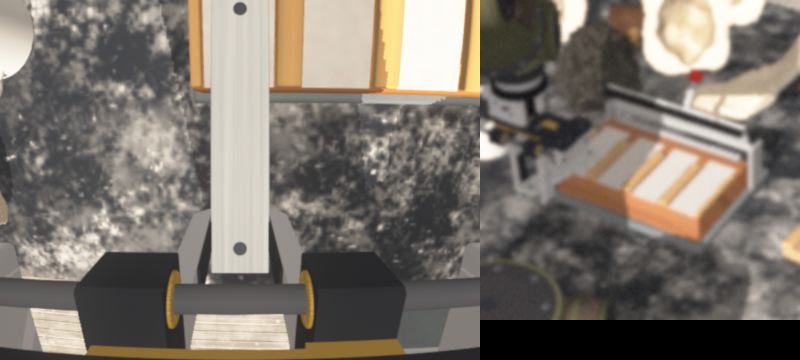

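Run:
```python
from h import *
i=cv2.imread('pics/w18.png');cv2.imwrite('pics/z18.png',cv2.resize(i[0:150,230:530],None,fx=2.6,fy=2.6,interpolation=cv2.INTER_CUBIC))
```

```text
(no output)
```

View pics/z18.png

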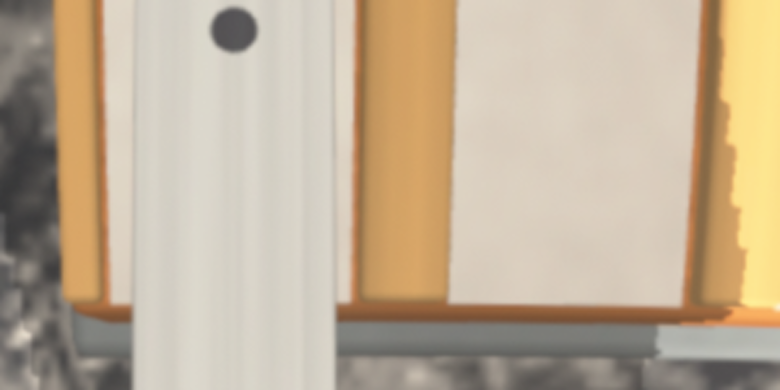

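Request:
jog_arm(
  commands=[
    [0.012,0.0008,-0.004,0,0,0,0.2],
    [0.024,0.0014,-0.01,0,0,0,0.2],
    [0.036,0.002,-0.016,0,0,0,0.2],
    [0.048,0.0025,-0.02,0,0,0,0.2],
    [0.06,0.003,-0.02,0,0,0,0.2],
    [0.071,0.0032,-0.02,0,0,0,0.2],
    [0.071,0.0032,-0.025,0,0,0,0.2],
    [0.071,0.0032,-0.029,0,0,0,0.2],
    [0.071,0.0032,-0.031,0,0,0,0.2],
    [0.071,0.0032,-0.031,0,0,0,0.2],
  ],
)

```text
clock: 38.3
eef_pos: [430.4, 271.1, 17.1]
eef_rot: [3.142, 0.0, 0.035]
wrist_force: [0.4, 0.2, 2.4]
finger_gap: 32.9
```

```bash
python3 look.py 19 200,170,360,330
```

```text
38.35 [430.41790771 271.04887029  17.17104185] [3.14154938e+00 2.66027393e-04 3.50516589e-02] [ 0.01715502 -0.21690785  2.37825823] 33.22896317492694
```

View pics/m19.png

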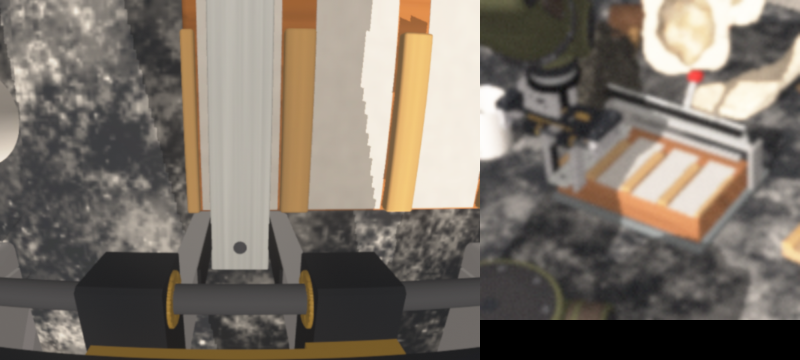

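Request:
jog_arm(
  commands=[
    [0,0,-0.001,0,0,0,0.2],
    [0,0,-0.001,0,0,0,0.35],
    [0,0,-0.001,0,0,0,0.5],
    [0,0,-0.001,0,0,0,0.5],
    [0,0,-0.001,0,0,0,0.5],
    [0,0,0.01,0,0,0,0.5],
    [0,0,0.03,0,0,0,0.5],
    [0,0,0.06,0,0,0,0.5],
    [-0.02,0,0.11,0,0,0,0.5],
    [-0.03,0,0.15,0,0,0,0.5],
  ],
)

```text
clock: 39.65
eef_pos: [400.1, 271.0, 169.8]
eef_rot: [-3.141, -0.001, 0.035]
wrist_force: [0.8, 0.4, -0.1]
finger_gap: 46.8
```

```bash
python3 look.py 20
```

```text
39.7 [401.03043768 272.04534526 174.69994222] [-3.13774783 -0.00699154  0.0353483 ] [0.71328939 0.40337836 6.42085015] 47.15605187443836
```

View pics/m20.png

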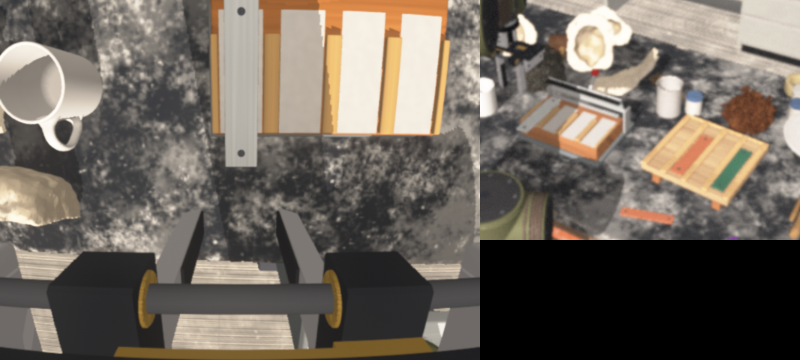

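Silver lies in bay 1, overhanging at about (240,165) in the montage. Next is copper.

Request:
jog_arm(
  commands=[
    [0.02,-0.04,0.01,0,0,-0.004,0],
    [0.045,-0.09,0.01,0,0,-0.01,0],
    [0.075,-0.14,0.01,0,0,-0.015,0],
    [0.105,-0.19,0.01,0,0,-0.02,0],
    [0.135,-0.24,0.01,0,0,-0.025,0],
    [0.165,-0.29,0.01,0,0,-0.03,0],
    [0.195,-0.34,0.01,0,0,-0.035,0],
    [0.225,-0.39,0,0,0,-0.0406,0],
    [0.25,-0.43,-0.02,0,0,-0.0406,0],
    [0.26,-0.447,-0.06,0,0,-0.0406,0],
  ],
)

```text
clock: 41.0
eef_pos: [661.7, -178.6, 106.7]
eef_rot: [3.141, -0.002, -0.052]
wrist_force: [-0.0, -0.4, -0.3]
finger_gap: 0.2
```

Request:
jog_arm(
  commands=[
    [0,0,0,0,0,0,0],
    [0,0,-0.01,0,0,0,0],
    [0,0,-0.015,0,0,0,0],
    [0,0,-0.015,0,0,0,0],
    [0,0,-0.015,0,0,0,0],
    [0,0,-0.015,0,0,0,0],
    [0,0,-0.015,0,0,0,0],
    [0,0,-0.015,0,0,0,0],
    [0,0,-0.015,0,0,0,0],
    [0,0,-0.015,0,0,0,0],
  ],
)

```text
clock: 42.25
eef_pos: [660.6, -176.0, 92.1]
eef_rot: [3.142, 0.0, -0.05]
wrist_force: [0.4, -0.6, -0.2]
finger_gap: 0.5
```

```bash
python3 look.py 21
```

```text
42.3 [ 660.63983535 -175.97190211   92.14334234] [ 3.14158082e+00  6.30167348e-05 -5.01008696e-02] [ 0.22504015 -0.24738816 -0.24893146] 0.3100966725625859
```

View pics/m21.png

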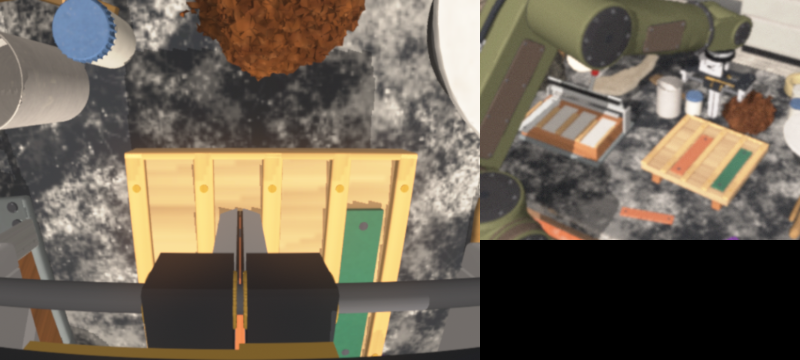

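Request:
jog_arm(
  commands=[
    [0,0,-0.03,0,0,0,0],
    [0,0,-0.05,0,0,0,0],
    [0,0,-0.058,0,0,0,0],
    [0,0,-0.058,0,0,0,0],
    [-0.008,0.0004,-0.058,0,0,0,0],
    [-0.016,0.0008,-0.058,0,0,0,0],
    [-0.024,0.0012,-0.058,0,0,0,0],
    [-0.032,0.0016,-0.058,0,0,0,0],
    [-0.04,0.002,-0.058,0,0,0,0],
    [-0.048,0.0024,-0.058,0,0,0,0],
  ],
)

```text
clock: 43.6
eef_pos: [612.1, -173.6, 34.3]
eef_rot: [3.142, -0.0, -0.05]
wrist_force: [0.8, -0.3, 0.7]
finger_gap: 0.6
```

Request:
jog_arm(
  commands=[
    [-0.008,0.0004,0,0,0,0,0],
    [-0.016,0.0008,0,0,0,0,0],
    [-0.022,0.0012,0,0,0,0,0],
    [-0.025,0.0013,0,0,0,0,0],
    [-0.025,0.0013,0,0,0,0,0],
    [-0.02,0.0013,0.005,0,0,0,0],
    [-0.02,0.0016,0.04,0,0,0,0],
    [-0.04,0.0016,0.08,0,0,0,0.3],
    [-0.09,0.003,0.13,0,0,0,0.5],
    [-0.14,0.005,0.16,0,0,0,0.55],
  ],
)

```text
clock: 44.85
eef_pos: [475.3, -168.7, 194.0]
eef_rot: [3.141, -0.001, -0.05]
wrist_force: [-0.6, 0.3, 1.0]
finger_gap: 27.3
```

```bash
python3 look.py 22;  python3 - <<'E'
import pickle
from h import *
a,b=pickle.load(open('last.pkl','rb'))
h=cv2.cvtColor(a['pixels'],cv2.COLOR_BGR2HSV)
m=((h[...,0]<13)&(h[...,1]>150)).astype(np.uint8);m[:60]=0;m[:,:260]=0;m[:,380:]=0
m=cv2.morphologyEx(m,cv2.MORPH_OPEN,np.ones((5,5)))
n,l,st,ce=cv2.connectedComponentsWithStats(m)
for j in range(1,n):
  if st[j,4]>500:
    r=cv2.minAreaRect(cv2.findContours((l==j).astype(np.uint8),0,2)[0][0]);print(st[j])
    for p in cv2.boxPoints(r): print(p,onz(a,*p,65).round(1))
E
```

```text
44.9 [ 472.24105227 -168.84100168  198.6129143 ] [ 3.13882764 -0.00584715 -0.05007988] [-1.10502064 -0.73981422  4.91026618] 31.574282080587476
[ 290  104   59  226 8560]
[289.8084 328.9939] [ 376.7 -135.    65. ]
[297.03876 102.78664] [ 577.9 -154.9   65. ]
[354.0536  104.60901] [ 574.1 -201.2   65. ]
[346.82324 330.81628] [ 372.1 -188.4   65. ]
```

View pics/m22.png

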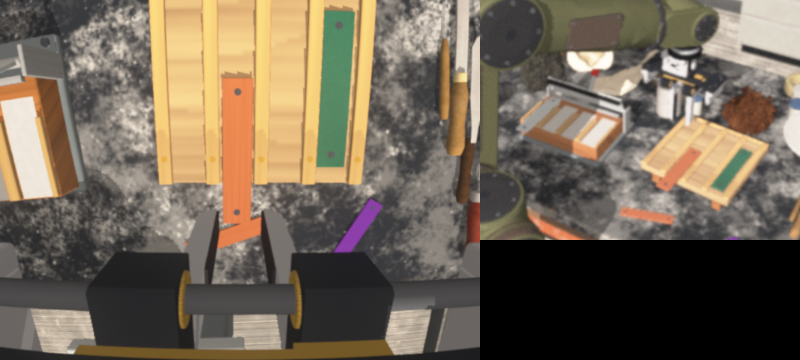

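Run:
```python
import pickle
from h import *
a,b=pickle.load(open('last.pkl','rb'))
i=a['pixels'];cv2.imwrite('pics/z22.png',cv2.resize(i[90:320,240:400],None,fx=2.6,fy=2.6))
for p in [(316,293),(316,103)]: print(onz(a,*p,65))
```

```text
[ 411.83393815 -161.51518404   65.        ]
[ 576.86900404 -170.29430847   65.        ]
```

View pics/z22.png

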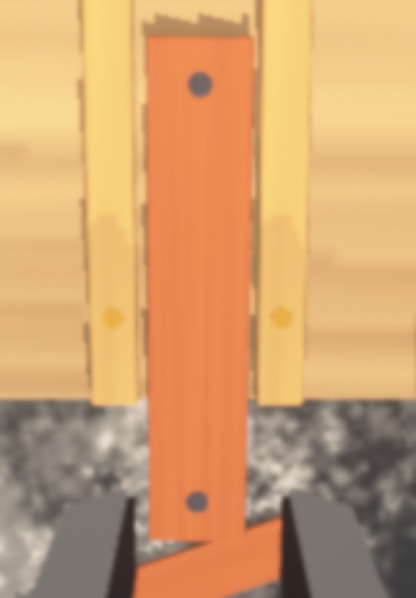

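Request:
jog_arm(
  commands=[
    [-0.025,0.006,0,0,0,0,0.55],
    [-0.0435,0.006,-0.03,0,0,0,0.55],
    [-0.0435,0.006,-0.07,0,0,0,0.55],
    [-0.0435,0.006,-0.11,0,0,0,0.55],
    [-0.0435,0.006,-0.15,0,0,0,0.55],
    [-0.0435,0.006,-0.178,0,0,0,0.55],
    [-0.0435,0.006,-0.178,0,0,0,0.55],
    [-0.0435,0.006,-0.178,0,0,0,0.2],
    [-0.0435,0.006,-0.178,0,0,0,0.2],
    [-0.0435,0.006,-0.178,0,0,0,0.2],
  ],
)

```text
clock: 46.2
eef_pos: [433.1, -163.0, 15.0]
eef_rot: [3.141, -0.002, -0.05]
wrist_force: [1.7, 0.1, 1.9]
finger_gap: 32.9
```

Request:
jog_arm(
  commands=[
    [0,0,0,0,0,0,0.2],
    [0,0,0.005,0,0,0,0.2],
    [0,0,0.01,0,0,0,0.2],
    [0,0,0.015,0,0,0,0.2],
    [0,0,0.02,0,0,0,0.2],
    [0,0,0.025,0,0,0,0.2],
    [0,0,0.03,0,0,0,0.2],
    [0,0,0.03,0,0,0,0.2],
    [0,0,0.03,0,0,0,0.2],
    [0,0,0.03,0,0,0,0.2],
  ],
)

```text
clock: 47.45
eef_pos: [432.3, -162.7, 43.9]
eef_rot: [-3.141, 0.0, -0.05]
wrist_force: [0.5, -0.5, -0.8]
finger_gap: 32.8
```

```bash
python3 look.py 23
```

```text
47.5 [ 432.29906793 -162.66791338   43.93109509] [-3.14146396e+00  2.70932627e-04 -5.01607544e-02] [ 0.28185666 -0.01636944 -0.5050372 ] 33.15972088266127
```

View pics/m23.png

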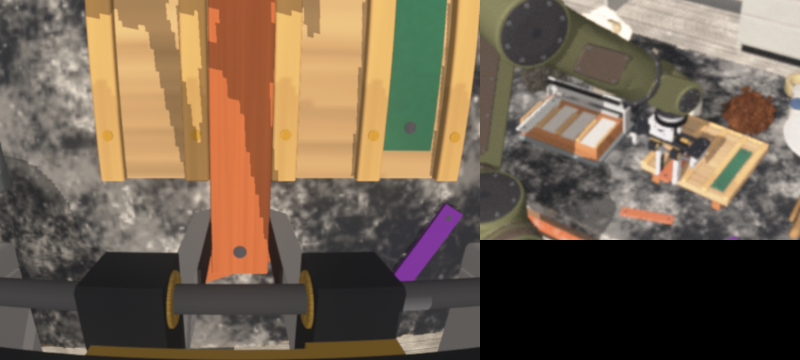

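Request:
jog_arm(
  commands=[
    [-0.025,0,0.005,0,0,0,0.2],
    [-0.05,0.02,0.005,0,0,0.005,0.2],
    [-0.072,0.06,0.005,0,0,0.01,0.2],
    [-0.072,0.105,0.005,0,0,0.015,0.2],
    [-0.072,0.15,0.005,0,0,0.02,0.2],
    [-0.072,0.195,0.005,0,0,0.025,0.2],
    [-0.072,0.24,0.005,0,0,0.03,0.2],
    [-0.072,0.285,0.005,0,0,0.035,0.2],
    [-0.072,0.33,0.005,0,0,0.0406,0.2],
    [-0.072,0.36,0.005,0,0,0.0406,0.2],
  ],
)

```text
clock: 48.8
eef_pos: [360.1, 199.1, 49.1]
eef_rot: [-3.141, -0.0, 0.036]
wrist_force: [0.5, -0.7, 0.1]
finger_gap: 32.6
```

Request:
jog_arm(
  commands=[
    [0,0.005,0,0,0,0,0.2],
    [0,0.0095,0,0,0,0,0.2],
    [0,0.0095,0,0,0,0,0.2],
    [0,0.0095,0,0,0,0,0.2],
    [0,0.0095,0,0,0,0,0.2],
    [0,0.0095,0,0,0,0,0.2],
    [0,0.0095,0,0,0,0,0.2],
    [0,0.0095,0,0,0,0,0.2],
    [0,0.0095,0,0,0,0,0.2],
    [0,0.0095,0,0,0,0,0.2],
  ],
)

```text
clock: 50.05
eef_pos: [360.4, 206.8, 49.1]
eef_rot: [3.142, 0.0, 0.035]
wrist_force: [-0.0, -0.1, -0.8]
finger_gap: 32.8
```

```bash
python3 look.py 24 200,170,360,330
```

```text
50.1 [360.37368569 206.80344196  49.06456333] [-3.14157890e+00  5.13225767e-05  3.49241730e-02] [ 0.20909423 -0.18300712 -1.29757759] 32.68319386249376
```

View pics/m24.png

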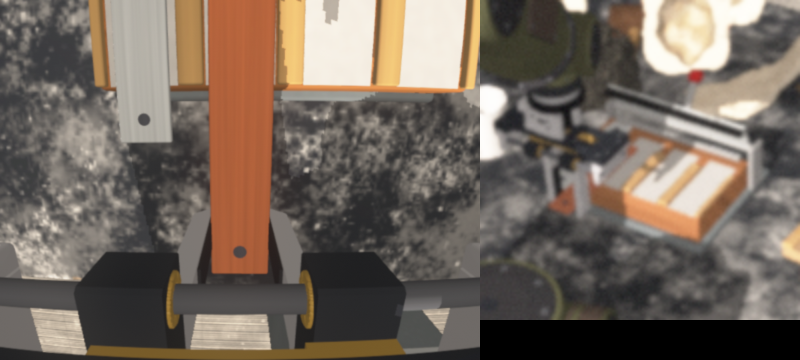

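Request:
jog_arm(
  commands=[
    [0.012,0.0004,-0.004,0,0,0,0.2],
    [0.024,0.0008,-0.01,0,0,0,0.2],
    [0.036,0.0012,-0.016,0,0,0,0.2],
    [0.048,0.0017,-0.02,0,0,0,0.2],
    [0.062,0.0022,-0.02,0,0,0,0.2],
    [0.074,0.0026,-0.02,0,0,0,0.2],
    [0.074,0.0026,-0.025,0,0,0,0.2],
    [0.074,0.0026,-0.029,0,0,0,0.2],
    [0.074,0.0026,-0.031,0,0,0,0.2],
    [0.074,0.0026,-0.032,0,0,0,0.2],
  ],
)

```text
clock: 51.4
eef_pos: [434.4, 209.4, 17.1]
eef_rot: [-3.142, -0.0, 0.035]
wrist_force: [-0.5, 0.4, -1.0]
finger_gap: 32.9
```

```bash
python3 look.py 25 200,170,360,330
```

```text
51.45 [434.32098225 209.42043416  16.99227823] [-3.14158871e+00 -1.14077161e-05  3.49930707e-02] [-0.48212244  0.63079054 -0.56596604] 33.229946877156635
```

View pics/m25.png

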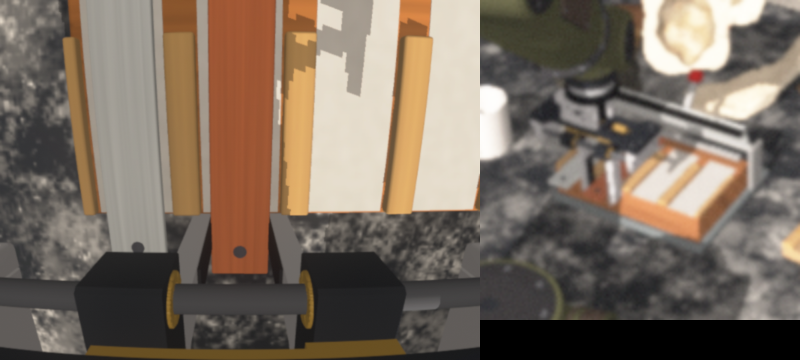

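Run:
```python
import pickle
from h import *
a,b=pickle.load(open('last.pkl','rb'))
h=cv2.cvtColor(a['pixels'],cv2.COLOR_BGR2HSV)
o=np.array([551.3,181.8]);u=np.array([.9994,.035]);v=np.array([-.035,.9994])
g=cv2.cvtColor(a['pixels'],cv2.COLOR_BGR2GRAY)
for (x,y,z) in [(184,329,65),(320,336,67)]:
    p=g[y-12:y+13,x-12:x+13];m=p<90;vv,uu=np.nonzero(m);X=x-12+uu.mean();Y=y-12+vv.mean()
    P=onz(a,X,Y,z);d=P[:2]-o;print(X,Y,m.sum(),P,'clip',d@u,d@v)
for (x,y,z) in [(320,365,67),(320,282,60),(107,285,67),(540,282,67)]:
    P=onz(a,x,y,z);d=P[:2]-o;print(P,'clip',d@u,d@v)
```

```text
183.52681388012618 333.7129337539432 317 [420.45672867 271.56269772  65.        ] clip -127.6230709472626 94.28835459439841
319.6 335.65098039215684 255 [423.14374785 209.79503555  67.        ] clip -127.09953215335503 32.46370735136493
[408.21697786 209.10915454  67.        ] clip -142.04135191870114 32.30067482433013
[445.91640466 210.38775683  60.        ] clip -104.3197936944886 32.25903001256365
[443.49837187 303.84294736  67.        ] clip -103.46544399541246 125.74277857356245
[451.29203116 113.99802221  67.        ] clip -102.32103328281376 -64.26101768999278
```

Request:
jog_arm(
  commands=[
    [0.002,0,-0.002,0,0,0,0.2],
    [0.002,0,-0.0025,0,0,0,0.2],
    [0.002,0,-0.0025,0,0,0,0.35],
    [0.002,0,-0.0025,0,0,0,0.5],
    [0.002,0,-0.0025,0,0,0,0.5],
    [0.002,0,0.01,0,0,0,0.5],
    [0,0,0.03,0,0,0,0.5],
    [0,0,0.06,0,0,0,0.5],
    [-0.02,0,0.11,0,0,0,0.5],
    [-0.03,0,0.15,0,0,0,0.5],
  ],
)

```text
clock: 52.75
eef_pos: [404.2, 209.6, 169.8]
eef_rot: [-3.141, -0.002, 0.035]
wrist_force: [0.9, -0.9, -0.2]
finger_gap: 46.7
```

```bash
python3 look.py 26
```

```text
52.8 [405.27431964 210.37255363 174.62077068] [-3.13825824 -0.00830283  0.03524252] [ 0.56965834 -0.32686509  6.29457178] 47.06904645716325
```

View pics/m26.png

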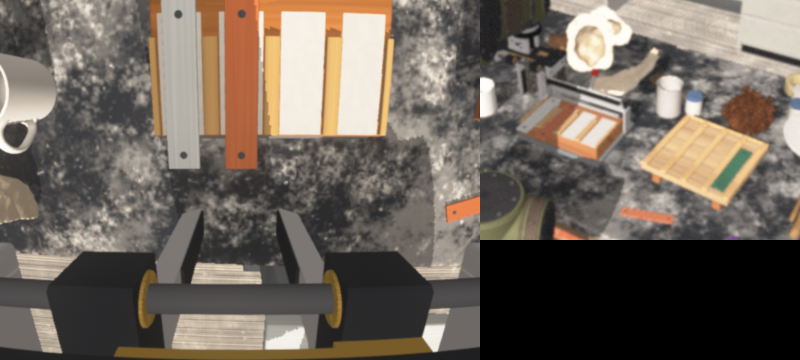

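Copper is in bay 2 and silver is unchanged. Green is still in lane 4, so it is next.

Request:
jog_arm(
  commands=[
    [0.02,-0.04,0.01,0,0,-0.004,0],
    [0.045,-0.09,0.02,0,0,-0.01,0],
    [0.075,-0.14,0.02,0,0,-0.015,0],
    [0.105,-0.19,0.02,0,0,-0.02,0],
    [0.135,-0.24,0.02,0,0,-0.025,0],
    [0.165,-0.29,0.01,0,0,-0.03,0],
    [0.195,-0.34,0.01,0,0,-0.035,0],
    [0.22,-0.39,0,0,0,-0.0406,0],
    [0.24,-0.43,0,0,0,-0.0406,0],
    [0.25,-0.47,-0.02,0,0,-0.0406,0],
  ],
)

```text
clock: 54.1
eef_pos: [655.7, -262.5, 147.5]
eef_rot: [3.141, -0.002, -0.05]
wrist_force: [-0.2, 0.4, -0.4]
finger_gap: 0.5
```

Request:
jog_arm(
  commands=[
    [0.0025,-0.0255,0,0,0,0,0],
    [0.0025,-0.0255,-0.03,0,0,0,0],
    [0.0025,-0.0255,-0.055,0,0,0,0],
    [0.0025,-0.0255,-0.055,0,0,0,0],
    [0.0025,-0.0255,-0.055,0,0,0,0],
    [0.0025,-0.0255,-0.055,0,0,0,0],
    [0.0025,-0.0255,-0.055,0,0,0,0],
    [0.0025,-0.0255,-0.055,0,0,0,0],
    [0.0025,-0.0255,-0.055,0,0,0,0],
    [0.0025,-0.0255,-0.055,0,0,0,0],
  ],
)

```text
clock: 55.35
eef_pos: [656.9, -286.1, 92.1]
eef_rot: [-3.142, 0.0, -0.05]
wrist_force: [-0.3, 0.1, -0.5]
finger_gap: 0.8
```

```bash
python3 look.py 27
```

```text
55.4 [ 656.8949945  -286.09494632   92.08543503] [-3.14154525e+00  1.31828139e-05 -5.01375407e-02] [ 0.11787073  0.37759728 -0.36481406] 0.7110764736973875
```

View pics/m27.png

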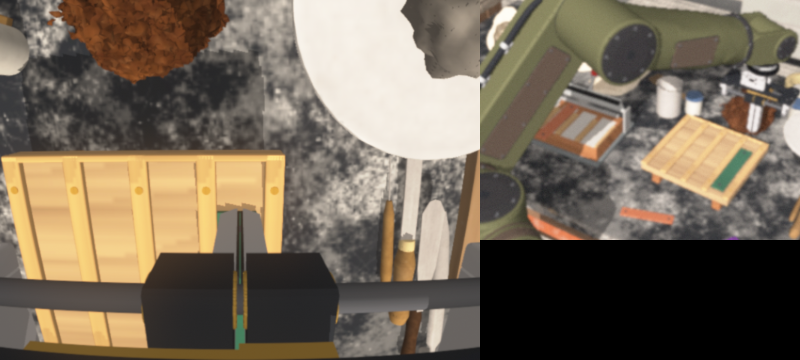

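Run:
```python
import pickle
from h import *
a,b=pickle.load(open('last.pkl','rb'))
i=a['pixels'];cv2.imwrite('pics/z27.png',cv2.resize(i[240:400,250:410],None,fx=3.5,fy=3.5))
c=get('top');cv2.imwrite('pics/t27.png',cv2.resize(c['pixels'][190:310,360:480],None,fx=5,fy=5))
```

```text
(no output)
```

View pics/z27.png

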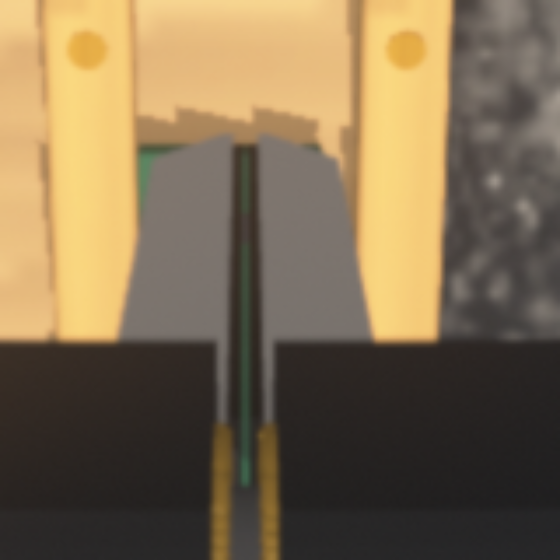

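View pics/t27.png

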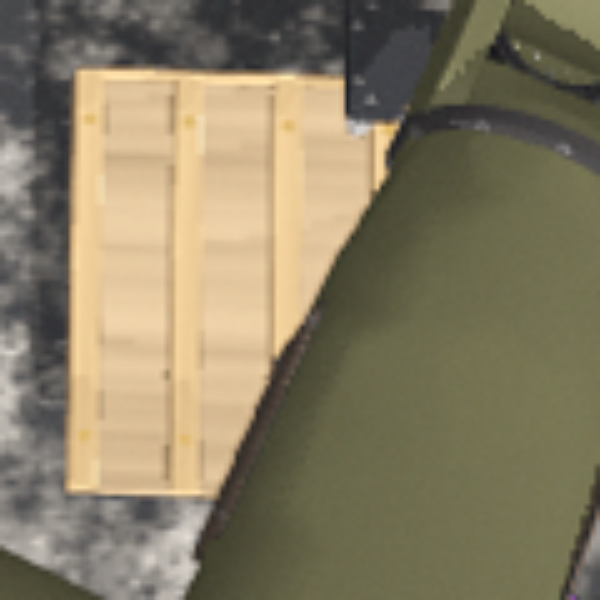

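Run:
```python
import pickle
from h import *
a,b=pickle.load(open('last.pkl','rb'))
for p in [(290.5,282),(341,282),(320,282)]: print(onz(a,*p,65))
print(proj(a,manip.read_state()['eef_pos']+[8,0,28]))
```

```text
[ 643.00625723 -266.24980649   65.        ]
[ 641.37282655 -298.17635189   65.        ]
[ 642.061116   -284.90236872   65.        ]
[320.13489581 277.92672066]
```

Request:
jog_arm(
  commands=[
    [0.005,0.001,-0.02,0,0,0,0],
    [0.005,0.001,-0.045,0,0,0,0],
    [0.005,0.001,-0.058,0,0,0,0],
    [0.005,0.001,-0.058,0,0,0,0],
    [-0.003,0.0014,-0.058,0,0,0,0],
    [-0.011,0.0018,-0.058,0,0,0,0],
    [-0.019,0.0022,-0.058,0,0,0,0],
    [-0.027,0.0026,-0.058,0,0,0,0],
    [-0.035,0.003,-0.058,0,0,0,0],
    [-0.043,0.0034,-0.058,0,0,0,0],
  ],
)

```text
clock: 56.75
eef_pos: [613.4, -282.7, 34.2]
eef_rot: [3.142, -0.0, -0.05]
wrist_force: [1.6, -0.6, -0.7]
finger_gap: 0.3
```

Request:
jog_arm(
  commands=[
    [-0.008,0.0004,0,0,0,0,0],
    [-0.016,0.0008,0,0,0,0,0],
    [-0.024,0.0012,0,0,0,0,0],
    [-0.029,0.0014,0,0,0,0,0],
    [-0.029,0.0014,0,0,0,0,0],
    [-0.024,0.0013,0.005,0,0,0,0],
    [-0.024,0.0016,0.04,0,0,0,0],
    [-0.04,0.0016,0.08,0,0,0,0.3],
    [-0.09,0.003,0.13,0,0,0,0.5],
    [-0.14,0.005,0.16,0,0,0,0.55],
  ],
)

```text
clock: 58.0
eef_pos: [476.6, -277.8, 193.9]
eef_rot: [3.141, -0.001, -0.049]
wrist_force: [-0.3, -0.7, 1.4]
finger_gap: 26.7
```

```bash
python3 look.py 28;  python3 - <<'E'
import pickle
from h import *
a,b=pickle.load(open('last.pkl','rb'))
h=cv2.cvtColor(a['pixels'],cv2.COLOR_BGR2HSV)
m=((h[...,0]>60)&(h[...,0]<95)&(h[...,1]>90)).astype(np.uint8);m[:60]=0;m[:,:260]=0;m[:,380:]=0
m=cv2.morphologyEx(m,cv2.MORPH_OPEN,np.ones((5,5)))
n,l,st,ce=cv2.connectedComponentsWithStats(m)
for j in range(1,n):
  if st[j,4]>500:
    r=cv2.minAreaRect(cv2.findContours((l==j).astype(np.uint8),0,2)[0][0]);print(st[j])
    for p in cv2.boxPoints(r): print(p,onz(a,*p,65).round(1))
E
```

```text
58.05 [ 473.34759587 -278.40975329  198.68274382] [ 3.13770839 -0.00496656 -0.05058204] [-3.39994984 -0.82000677  5.03672231] 30.96659226233774
[ 298  111   37  191 5748]
[298. 111.] [ 572.6 -264.4   65. ]
[334. 111.] [ 571.1 -293.7   65. ]
[334. 301.] [ 404.4 -286.8   65. ]
[298. 301.] [ 406.1 -253.7   65. ]
```

View pics/m28.png

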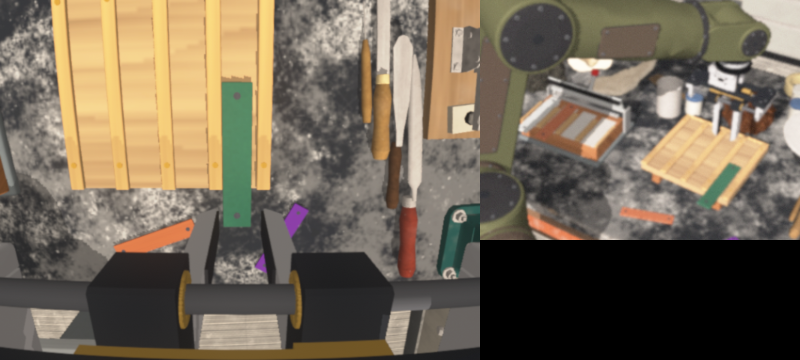

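Request:
jog_arm(
  commands=[
    [-0.025,0.006,0,0,0,0,0.55],
    [-0.048,0.006,-0.03,0,0,0,0.55],
    [-0.048,0.006,-0.07,0,0,0,0.55],
    [-0.048,0.006,-0.11,0,0,0,0.55],
    [-0.048,0.006,-0.15,0,0,0,0.55],
    [-0.048,0.006,-0.178,0,0,0,0.55],
    [-0.048,0.006,-0.178,0,0,0,0.55],
    [-0.048,0.006,-0.178,0,0,0,0.2],
    [-0.048,0.006,-0.178,0,0,0,0.2],
    [-0.048,0.006,-0.178,0,0,0,0.2],
  ],
)

```text
clock: 59.35
eef_pos: [429.8, -272.2, 15.0]
eef_rot: [3.141, -0.002, -0.05]
wrist_force: [1.1, 0.4, 1.9]
finger_gap: 33.0
```

Request:
jog_arm(
  commands=[
    [0,0,0,0,0,0,0.2],
    [0,0,0.005,0,0,0,0.2],
    [0,0,0.01,0,0,0,0.2],
    [0,0,0.015,0,0,0,0.2],
    [0,0,0.02,0,0,0,0.2],
    [0,0,0.025,0,0,0,0.2],
    [0,0,0.03,0,0,0,0.2],
    [0,0,0.03,0,0,0,0.2],
    [0,0,0.03,0,0,0,0.2],
    [0,0,0.03,0,0,0,0.2],
  ],
)

```text
clock: 60.6
eef_pos: [429.0, -271.7, 43.8]
eef_rot: [-3.141, 0.0, -0.05]
wrist_force: [-0.3, 1.0, -1.1]
finger_gap: 33.1
```

```bash
python3 look.py 29
```

```text
60.65 [ 429.04824672 -271.7644542    43.8217848 ] [-3.14138750e+00  2.69300736e-04 -5.01388368e-02] [-0.60473479 -0.5926847  -1.20823381] 32.799450231828395
```

View pics/m29.png

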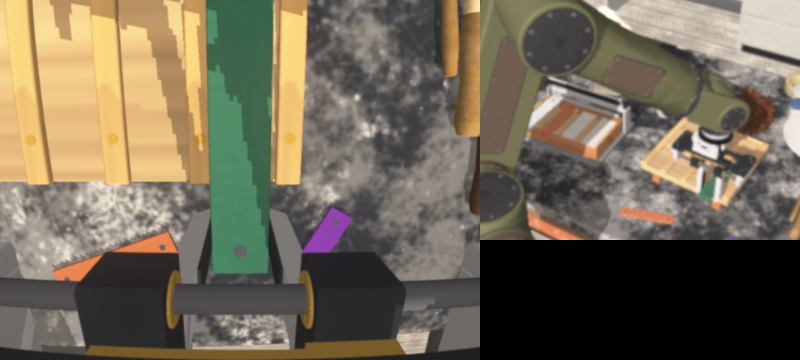

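Request:
jog_arm(
  commands=[
    [-0.025,0,0.005,0,0,0,0.2],
    [-0.05,0.02,0.005,0,0,0.005,0.2],
    [-0.0625,0.06,0.005,0,0,0.01,0.2],
    [-0.0625,0.105,0.005,0,0,0.015,0.2],
    [-0.0625,0.15,0.005,0,0,0.02,0.2],
    [-0.0625,0.195,0.005,0,0,0.025,0.2],
    [-0.0625,0.24,0.005,0,0,0.03,0.2],
    [-0.0625,0.285,0.005,0,0,0.035,0.2],
    [-0.0625,0.325,0.005,0,0,0.0406,0.2],
    [-0.0625,0.35,0.005,0,0,0.0406,0.2],
  ],
)

```text
clock: 61.95
eef_pos: [366.5, 79.8, 49.1]
eef_rot: [-3.141, -0.0, 0.036]
wrist_force: [-0.2, -1.3, -0.1]
finger_gap: 32.9
```

Request:
jog_arm(
  commands=[
    [0,0.0048,0,0,0,0,0.2],
    [0,0.0048,0,0,0,0,0.2],
    [0,0.0048,0,0,0,0,0.2],
    [0,0.0048,0,0,0,0,0.2],
    [0,0.0048,0,0,0,0,0.2],
    [0,0.0048,0,0,0,0,0.2],
    [0,0.0048,0,0,0,0,0.2],
    [0,0.0048,0,0,0,0,0.2],
    [0,0.0048,0,0,0,0,0.2],
    [0,0.0048,0,0,0,0,0.2],
  ],
)

```text
clock: 63.2
eef_pos: [366.6, 83.0, 49.0]
eef_rot: [-3.142, 0.0, 0.035]
wrist_force: [-0.0, -0.5, -2.0]
finger_gap: 32.7
```

```bash
python3 look.py 30 200,170,360,330
```

```text
63.25 [366.64390792  82.98242148  49.0057514 ] [ 3.14158853e+00 -2.68094749e-05  3.49530664e-02] [ 0.67644116 -0.46024106 -1.38417375] 32.83583914577124
```

View pics/m30.png

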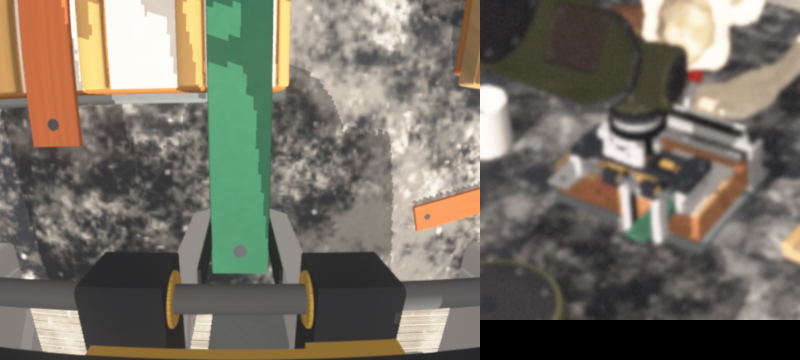

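Request:
jog_arm(
  commands=[
    [0.012,0.0004,-0.004,0,0,0,0.2],
    [0.024,0.0008,-0.01,0,0,0,0.2],
    [0.036,0.0012,-0.016,0,0,0,0.2],
    [0.048,0.0017,-0.02,0,0,0,0.2],
    [0.062,0.0022,-0.02,0,0,0,0.2],
    [0.074,0.0026,-0.02,0,0,0,0.2],
    [0.074,0.0026,-0.025,0,0,0,0.2],
    [0.074,0.0026,-0.029,0,0,0,0.2],
    [0.074,0.0026,-0.032,0,0,0,0.2],
    [0.074,0.0026,-0.033,0,0,0,0.2],
  ],
)

```text
clock: 64.55
eef_pos: [440.2, 85.6, 15.9]
eef_rot: [3.141, 0.002, 0.035]
wrist_force: [-6.9, -0.4, 4.5]
finger_gap: 32.9
```

```bash
python3 look.py 31 200,170,360,330
```

```text
64.6 [440.16301419  85.56201053  15.87629768] [3.14147229e+00 2.00305520e-03 3.52321212e-02] [-5.52210911  0.27570014  1.29348193] 32.84978103625688
```

View pics/m31.png

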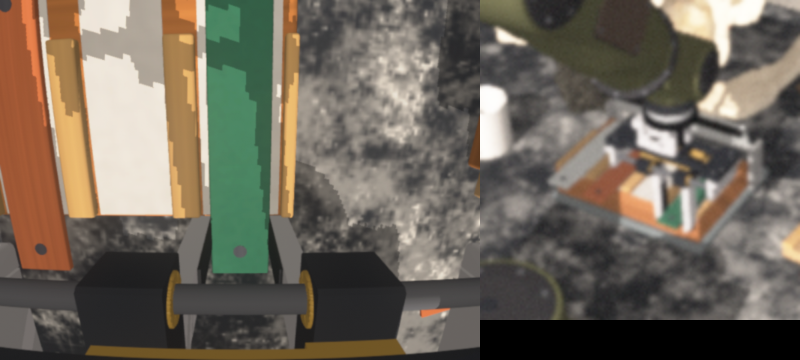

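```bash
cat > riv.py <<'E'
import pickle,sys
from h import *
a,b=pickle.load(open('last.pkl','rb'))
o=np.array([551.3,181.8]);u=np.array([.9994,.035]);v=np.array([-.035,.9994])
for arg in sys.argv[1:]:
    x,y,z=map(float,arg.split(','));P=onz(a,x*4/3,y*4/3,z);d=P[:2]-o;print(arg,P.round(1),'clip',(d@u).round(1),(d@v).round(1))
E
python3 riv.py 40,249,65 240,251,66 46,270,65 240,273,66 240,215,60 80,217,67
```

```text
40,249,65 [424.2 210.3  65. ] clip -126.1 32.9
240,251,66 [429.6  85.8  66. ] clip -125.0 -91.7
46,270,65 [409.3 208.8  65. ] clip -140.9 32.0
240,273,66 [414.7  85.3  66. ] clip -139.9 -91.7
240,215,60 [450.1  86.5  60. ] clip -104.5 -91.7
80,217,67 [447.8 179.7  67. ] clip -103.5 1.5
```

Request:
jog_arm(
  commands=[
    [-0.0005,0,-0.001,0,0,0,0.2],
    [-0.0005,0,-0.001,0,0,0,0.35],
    [-0.0005,0,-0.001,0,0,0,0.5],
    [-0.0005,0,-0.001,0,0,0,0.5],
    [-0.0005,0,-0.001,0,0,0,0.5],
    [-0.002,0,0.01,0,0,0,0.5],
    [-0.002,0,0.03,0,0,0,0.5],
    [-0.002,0,0.06,0,0,0,0.5],
    [-0.02,0,0.11,0,0,0,0.5],
    [-0.03,0,0.16,0,0,0,0.5],
  ],
)

```text
clock: 65.9
eef_pos: [410.1, 85.7, 178.4]
eef_rot: [-3.141, -0.001, 0.035]
wrist_force: [0.4, 0.4, 0.5]
finger_gap: 47.3
```

Request:
jog_arm(
  commands=[
    [0.0,0.05,0.03,0,0,0,0],
    [0.0,0.09,0.08,0,0,0,0],
    [0.0,0.09,0.12,0,0,0,0],
    [0.0,0.09,0.12,0,0,0,0],
    [0.0,0.09,0.12,0,0,0,0],
    [0.0,0.09,0.12,0,0,0,0],
    [0.0,0.09,0.12,0,0,0,0],
    [0.0,0.09,0.12,0,0,0,0],
    [0.0,0.09,0.12,0,0,0,0],
    [0.0,0.09,0.12,0,0,0,0],
  ],
)

```text
clock: 67.15
eef_pos: [410.6, 175.6, 296.0]
eef_rot: [-3.142, 0.0, 0.035]
wrist_force: [-0.6, 0.4, 0.9]
finger_gap: 0.3
```

```bash
python3 look.py 32
```

```text
67.2 [410.64629373 175.58653359 295.99165717] [-3.14156747e+00 -1.81786646e-05  3.49278185e-02] [ 0.61733544 -0.30500789  0.31910712] 0.6454035851277209
```

View pics/w32.png

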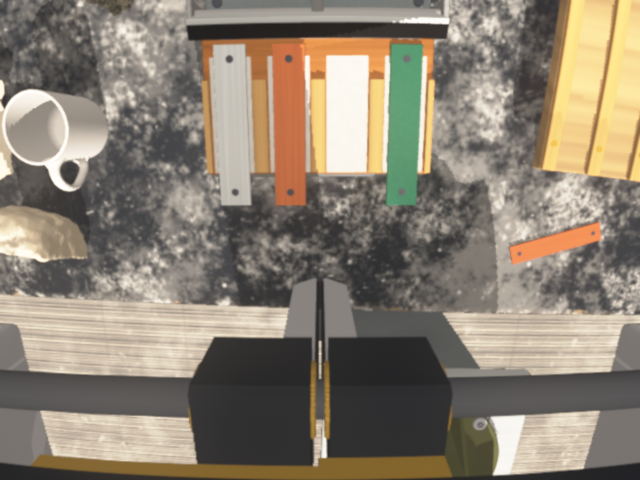

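All three lie in bays 1, 2 and 4, with near ends at row 205 and far ends at row 44, by the lip. I'll measure them before closing.

Run:
```python
import pickle
from h import *
a,b=pickle.load(open('last.pkl','rb'))
o=np.array([551.3,181.8]);u=np.array([.9994,.035]);v=np.array([-.035,.9994])
for n,p in dict(sil=[(229.5,44.5),(235.5,205.5)],cop=[(288.5,42),(291,205)],gr=[(406.5,43.5),(401.5,205)]).items():
    q=[onz(a,*x,65)[:2] for x in p];d=q[0]-q[1];m=(q[0]+q[1])/2-o;print(n,np.hypot(*d).round(1),np.degrees(np.arctan2(d[1],d[0])).round(2),(m@u).round(1),(m@v).round(1))
# ribs/edges
for p in [(206,172,67),(432,172,67),(318,172,67)]:
    m=onz(a,*p)[:2]-o;print((m@u).round(1),(m@v).round(1))
h=cv2.cvtColor(get('top')['pixels'],cv2.COLOR_BGR2HSV);m=((h[...,0]<6)|(h[...,0]>174))&(h[...,1]>150);m[:220]=0;m[265:]=0;m[:,:265]=0;m[:,295:]=0
vv,uu=np.nonzero(m);c=get('top');print(uu.mean(),vv.mean(),onz(c,uu.mean(),vv.mean(),142))
```

```text
sil 169.7 1.56 -56.2 93.5
cop 170.9 1.95 -55.2 31.5
gr 170.0 2.58 -55.7 -91.7
-103.1 124.6
-103.5 -124.3
-103.9 1.2
nan nan [nan nan nan]<stdin>:11: RuntimeWarning: Mean of empty slice.
  ret = ret.dtype.type(ret / rcount)
```

Request:
jog_arm(
  commands=[
    [0.04,0.002,0,0,0,0,0],
    [0.08,0.004,0,0,0,0,0],
    [0.12,0.006,-0.02,0,0,0,0],
    [0.16,0.008,-0.04,0,0,0,0],
    [0.2,0.011,-0.06,0,0,0,0],
    [0.24,0.011,-0.08,0,0,0,0],
    [0.28,0.011,-0.09,0,0,0,0],
    [0.28,0.011,-0.09,0,0,0,0],
    [0.28,0.011,-0.09,0,0,0,0],
    [0.28,0.011,-0.09,0,0,0,0],
  ],
)

```text
clock: 68.6
eef_pos: [690.2, 186.8, 207.5]
eef_rot: [-3.141, -0.002, 0.035]
wrist_force: [-0.2, 0.1, -0.6]
finger_gap: 0.5
```

```bash
python3 look.py 33 200,150,360,310
python3 - <<'E'
import pickle
from h import *
a,b=pickle.load(open('last.pkl','rb'))
i=b['pixels'];h=cv2.cvtColor(i,cv2.COLOR_BGR2HSV);m=((h[...,0]<6)|(h[...,0]>174))&(h[...,1]>150);m[:180]=0;m[250:]=0;m[:,:270]=0;m[:,330:]=0
vv,uu=np.nonzero(m);print(uu.mean(),vv.mean(),len(uu),onz(b,uu.mean(),vv.mean(),142))
E
```

```text
68.65 [690.24045785 186.833615   207.50680019] [-3.14123533e+00 -1.76889877e-03  3.53224325e-02] [-0.36102285  0.28697606 -0.19480415] 0.6641680786928269
307.23333333333335 207.63333333333333 30 [653.26374443 190.33867299 142.        ]
```

View pics/m33.png

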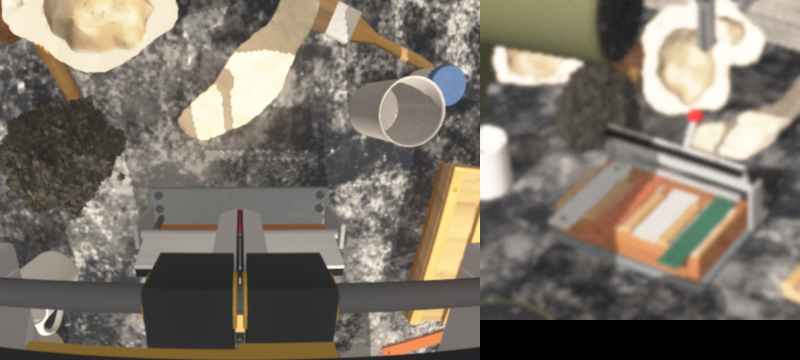

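Request:
jog_arm(
  commands=[
    [0.002,0,-0.04,0,0,0,0],
    [0.002,0,-0.08,0,0,0,0],
    [0.002,0,-0.1,0,0,0,0],
    [0.002,0,-0.1,0,0,0,0],
    [-0.008,0,-0.1,0,0,0,0],
    [-0.015,0,-0.1,0,0,0,0],
    [-0.022,0,-0.1,0,0,0,0],
    [-0.029,0,-0.1,0,0,0,0],
    [-0.036,0,-0.1,0,0,0,0],
    [-0.043,0,-0.1,0,0,0,0],
  ],
)

```text
clock: 69.95
eef_pos: [648.3, 186.6, 107.8]
eef_rot: [-3.141, -0.004, 0.035]
wrist_force: [3.8, -0.8, 2.0]
finger_gap: 0.8
```

Request:
jog_arm(
  commands=[
    [-0.007,0,0,0,0,0,0],
    [-0.014,0,0,0,0,0,0],
    [-0.021,0,0,0,0,0,0],
    [-0.027,0,0,0,0,0,0],
    [-0.03,0,0,0,0,0,0],
    [-0.03,0,0,0,0,0,0],
    [-0.025,0,0.03,0,0,0,0],
    [-0.02,0,0.06,0,0,0,0],
    [-0.02,0,0.1,0,0,0,0],
    [-0.02,0,0.12,0,0,0,0],
  ],
)

```text
clock: 71.2
eef_pos: [628.2, 186.6, 228.4]
eef_rot: [-3.141, -0.003, 0.035]
wrist_force: [0.8, 1.0, -0.4]
finger_gap: 0.5
```

```bash
python3 look.py 34 200,150,360,310
```

```text
71.25 [628.67319583 186.74143245 230.4611882 ] [-3.14057996 -0.0050608   0.03484846] [-0.06707829 -0.51058981  2.49904036] 0.5250156011744803
```

View pics/m34.png

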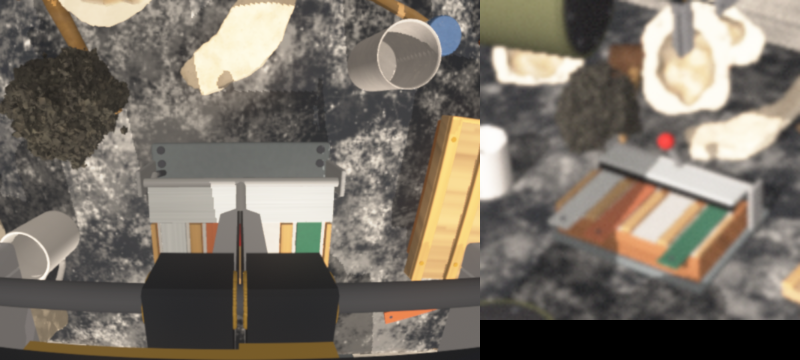

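The jaw has shut, with the knob leaning forward again and all three blanks under the lip. I'll pull back for a final check.

Request:
jog_arm(
  commands=[
    [-0.03,0,0.05,0,0,0,0],
    [-0.08,0,0.08,0,0,0,0],
    [-0.13,0,0.1,0,0,0,0],
    [-0.18,0,0.1,0,0,0,0],
    [-0.22,0,0.1,0,0,0,0],
    [-0.22,0,0.1,0,0,0,0],
    [-0.22,0,0.1,0,0,0,0],
    [-0.22,0,0.1,0,0,0,0],
    [-0.22,0,0.1,0,0,0,0],
    [-0.22,0,0.1,0,0,0,0],
  ],
)

```text
clock: 72.55
eef_pos: [407.9, 186.5, 325.7]
eef_rot: [3.141, 0.001, 0.035]
wrist_force: [-0.1, 0.9, -0.1]
finger_gap: 0.6
```

```bash
python3 look.py 35; python3 -c "
from h import *
get('top','t35.png')"
```

```text
72.6 [407.82918495 186.55559797 325.81829313] [3.14149492e+00 3.39658107e-04 3.47901580e-02] [ 0.43842245 -0.02837228 -0.11275657] 0.8362883767856831
```

View pics/w35.png

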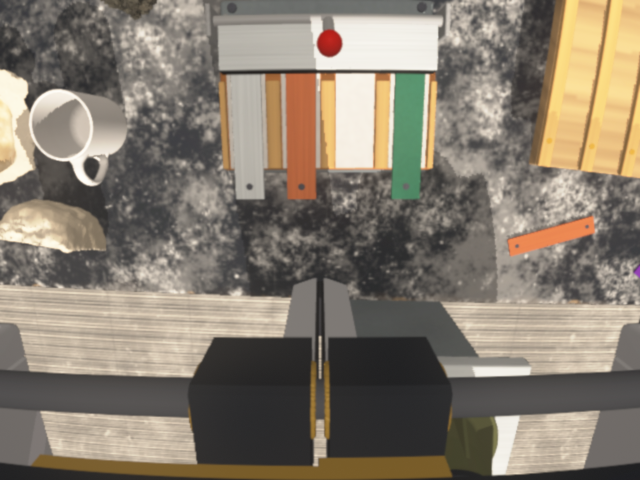

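View pics/t35.png

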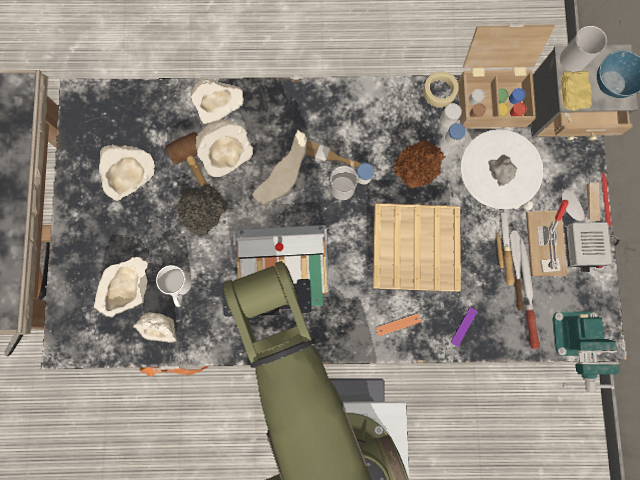

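The wrist view shows silver, copper and green clamped, all with near ends at row 199. In the top view the rack is empty, the mug at (170,281) and can at (343,180) have not moved, and the loose bars are untouched. Handing in.

```bash
python3 -c "
from h import *
print(manip.sign_off())"
```

```text
the job is handed in; nothing more can be done
None
```

The job is done and handed in at 73 s. I opened the jaw and laid the three blanks that were in the rack on the rest: silver in bay 1, copper in bay 2 and green in bay 4. I then snapped the jaw shut on them. The blue blank was absent, and the loose orange bar, the purple bar, the mug and the tin can were never moved.

**Last checks:**
- **Before closing:** blank centres measured 0–1.5 mm from their bay points, with yaw within about 0.6° of the clip.
- **After closing:** the wrist picture shows the jaw down on all three blanks with their near ends still level. The top picture shows the rack empty and the mug and can where they started. I judged the jaw shut from the pictures and did not measure its angle.

**What disagreed:** the fingertips touched the rest about 28 mm higher than the reported TCP height would put them. Because of this, my first attempts to open the jaw missed and passed over the knob. On one of them the shut fingers pressed on top of the knob with about 84 N at the wrist (72 N of it upward), under the 120 N limit. I used the touch on the rest to correct the height, and the next push opened the jaw.

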